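# Sort left-hand and right-hand microscope stage clips

## Robot

A 6-joint arm with a two-finger parallel gripper is mounted at the origin on the work surface. World frame = base frame: x ahead of the robot, y to its left, z up, the work surface at z = 0. Lengths are in m, angles in rad, forces in N, time in s.
With the tool pointing down it reaches from about 0.35 to 0.975 m from the base axis. Payload 4.9 kg.
Tool frame: the origin (TCP) lies midway between the tips of the shut fingers; the grasp point (between the pads) lies 19 mm behind it (manip.pinch_z is the x of the grasp point in the tool frame, in m); x points along the fingers, y is the direction in which the jaws open and shut, and the axes are right-handed (so a half turn about x gives the same grasp; the last joint's range is limited). The gripper opens to 85 mm and grips with 20 to 120 N. Pads are 22 mm wide; open, the fingers measure 114 mm over their backs; the gripper's body (76 mm by 85 mm) begins 54 mm behind the grasp point. The pads swing forward as they close: fully open they stand 13 mm farther back than shut.
Start: joints at [1.226, 0.053, 1.613, -0, 1.476, -0.119], TCP at [0.14, 0.609, 0.231] pointing down, gripper open.
Joint ranges: [-3.01, 3.01], [-1.01, 2.22], [0.06, 2.58], [-1.02, 4.17], [0.09, 2.62], [-3.14, 3.14]. Speed limits (rad/s): [2.57, 2.57, 3.14, 3.14, 3.14, 3.14].

## Interface

Orientations are given as a unit quaternion [w, x, y, z].
In Python, from plant import sensors, cams, workorder, manip gives the robot as it stands.
- The arm moves only by the tool drive_tool, never from a script. Its argument "series" is a list of rows, each an object of numbers: "x", "y", "z": the shift along the tool's x, y, z in units of 25 mm (1.0 is 25 mm); "ax", "ay", "az": the turn, a rotation vector about the tool's x, y, z in units of 5 degrees (1.0 is 5 degrees). A call has 1 to 5 rows; each row is the pose to reach, as a shift and turn from the pose commanded when the call began, along the tool's axes at that moment; what a row does not reach only later rows make up. A row lasts 1/12 s, in which the tool goes at most 41.7 mm and 7.16 degrees, less where a joint would pass 70% of its speed; a pose out of reach is approached as far as the arm can. A call with a gripper value outside its range is refused whole. "hand" is the opening, from 0 (shut) to 1 (fully open), set as the call begins (left out, the last holds). The fingers move at their own pace and stop on an object; the grip force is fixed at half the most. Time passes only in rows, so rows that repeat a pose let the fingers close. It gives the time, the measured TCP pose, the force and the opening at its end, in the units of the state.
- sensors.state(): the state, without advancing time (a new reading comes with each control period).
- cams.grab_frame(name): name is "scene" or "top"; returns a dict with "img" (384x512x3 uint8, blue, green, red), "camera_matrix" (3x3 intrinsics, pixels), "cam_to_world" (4x4, takes a point from camera to world coordinates). Camera axes: x right, y down, z forward; pixel columns grow to the right and rows downward; lengths in m; the calibration is good to about 2 mm. A picture is of the moment at which its call begins. There is no depth.
- workorder.job_done(): hands the job in, once; it reports no verdict.
The state is a dict: "time": time; "joint_pos": joint angles; "joint_vel": joint speeds; "joint_efforts": joint torques, N m; "tool_pos": TCP position; "tool_rot": TCP orientation; "contact_force": force on the tool from outside, world axes, zero at the start; "ft_torque": the same for the moment, N m; "gripper_width": opening from 0.0 (shut) to 1.0 (fully open).
Only numpy, scipy, OpenCV 4.12 (cv2) and the standard library are available. Lean on these libraries where they do the work, as an engineer would, in place of code of your own. Each camera call takes 0.05 s, during which the arm holds its last target.

## Task

The four cleaned stage clips from two microscopes lie mixed up with other parts on the bench: lay the two left-hand clips in the round dish and the two right-hand clips in the oblong tray, ready for refitting (a clip is left-handed if its hook bends to the left when its knob is towards you and its arm points away). Set each one down rather than dropping it, knob up and flat on the floor of its dish, beside the other clip and not overlapping it. Leave the objective, eyepiece, oil bottle and filter mount standing where they are.

Things in the scene. Friction and masses are not known exactly. Their poses are not given: they have to be found in the camera images.
- clip_left_a: Left-hand steel stage clip, about 35 g, loose, flat. Strip 10 mm wide, 3 thick, 72 long. Origin: underside mid-length; x from knob to tip, z up. Centre line in mm: root disc (radius 10) at (-28,-7), straight to (14,-7), bend (26,1), tip (29,20): knob towards you, the hook bends LEFT. Grip: upright round thumbscrew knob at (-28,-7), diameter 16, z 6 to 20 mm.
- clip_left_b: Left-hand steel stage clip, about 35 g, loose, flat. Strip 10 mm wide, 3 thick, 72 long. Origin: underside mid-length; x from knob to tip, z up. Centre line in mm: root disc (radius 10) at (-28,-7), straight to (14,-7), bend (26,1), tip (29,20): knob towards you, the hook bends LEFT. Grip: upright round thumbscrew knob at (-28,-7), diameter 16, z 6 to 20 mm.
- clip_right_a: Right-hand steel stage clip, about 35 g, loose, flat. Strip 10 mm wide, 3 thick, 72 long. Origin: underside mid-length; x from knob to tip, z up. Centre line in mm: root disc (radius 10) at (-28,7), straight to (14,7), bend (26,-1), tip (29,-20): knob towards you, the hook bends RIGHT. Grip: upright round thumbscrew knob at (-28,7), diameter 16, z 6 to 20 mm.
- clip_right_b: Right-hand steel stage clip, about 35 g, loose, flat. Strip 10 mm wide, 3 thick, 72 long. Origin: underside mid-length; x from knob to tip, z up. Centre line in mm: root disc (radius 10) at (-28,7), straight to (14,7), bend (26,-1), tip (29,-20): knob towards you, the hook bends RIGHT. Grip: upright round thumbscrew knob at (-28,7), diameter 16, z 6 to 20 mm.
- round_dish: Shallow round white enamel dish with a dark rim, fixed to the bench. Origin: underside centre. Outer radius 80 mm at the foot, 86 mm at the rim; wall 4 mm, floor 4 mm thick (floor surface at z=4 mm), rim at z=18 mm (20 mm with its bead).
- oblong_tray: Shallow rectangular white enamel tray with a dark rim, fixed to the bench, 192 mm along its x by 142 mm along its y. Origin: underside centre. Wall 4 mm, floor 4 mm thick (floor surface at z=4 mm), rim at z=18 mm (20 mm with its bead).
- objective: Microscope objective, a bright steel stepped cylinder standing upright, greatest diameter 24 mm, 43 mm tall. Origin: underside centre. It is not to be moved. Loose.
- eyepiece: Microscope eyepiece standing upright on its steel tube, black head of diameter 36 mm, 50 mm tall. Origin: underside centre. It is not to be moved. Loose.
- oil_bottle: Small amber immersion-oil bottle with a black cap, diameter 30 mm, 60 mm tall. Origin: underside centre. It is not to be moved. Loose.
- filter_mount: Aluminium filter mount lying flat: a disc of diameter 44 mm, 7 mm thick, with a clear window and a short flat tab that reaches to 35 mm from the centre along its x. Origin: underside centre. It is not to be moved. Loose.
Not all that is in view belongs to the job. What is shaped like the clip_left_a but purple is not meant. Leave any blue or yellow look-alike of the clip_right_b alone.

How it is judged:
By the outcome, as a careful person would: the job done as asked, in the order asked, and still so for the second after the job is handed in, with the robot touching nothing.
It also fails if it takes over 109 s, if anything falls off the work surface, if the arm or the gripper's body presses on something with over 40 N, if the wrist force passes 120 N, or if a joint passes its speed limit or range.

## Working session

There is one attempt and no reset: what is moved stays moved. The work goes in short steps, Python scripts to look and compute and a tool call to move; the robot and the scene stay as the last step left them, time stands still between calls to the robot, and variables do not carry over. Pictures are saved under pics/ and viewed, and the job is handed in when it is done.

Besides the shell and the picture viewer there is one more tool, called after "Emit:" as name(argument=value, ...) on one line, values as JSON. drive_tool: Moves the arm, as the interface text tells. Its arguments: {"type":"object","properties":{"series":{"type":"array","items":{"type":"object","properties":{"x":{"type":"number"},"y":{"type":"number"},"z":{"type":"number"},"ax":{"type":"number"},"ay":{"type":"number"},"az":{"type":"number"}}}},"hand":{"type":"number"}},"required":["series"]}

```bash
ls; mkdir -p pics; python3 - <<'E'
from plant import sensors,cams,workorder,manip
import cv2
print(sensors.state()); print(manip.pinch_z)
for n in("scene","top"):
    f=cams.grab_frame(n); cv2.imwrite(f"pics/{n}0.png",f["img"]); print(f["camera_matrix"],f["cam_to_world"])
E
```

```text
pics
{'time': 0.0, 'joint_pos': array([ 1.22600719e+00,  5.33654293e-02,  1.61428670e+00, -2.41967420e-07,
        1.47597957e+00, -1.19017444e-01]), 'joint_vel': array([-0.00037646, -0.00253091,  0.00089496, -0.00155317,  0.00105823,
       -0.00123167]), 'joint_efforts': array([-8.29201838e-06, -3.93682659e+01, -3.70175886e+01, -2.11135298e-04,
        7.07313055e-03,  2.38023617e-06]), 'tool_pos': array([0.13971276, 0.60855389, 0.23006205]), 'tool_rot': array([ 0.70244019,  0.07895124,  0.7027714 , -0.08035451]), 'contact_force': array([-0.77881617,  0.64139118,  0.38259181]), 'ft_torque': array([-0.00517356,  0.0092753 ,  0.04605056]), 'gripper_width': 0.99618401081429}
-0.0187
[[389.77414686   0.         264.36946823]
 [  0.         389.77414686 191.60755066]
 [  0.           0.           1.        ]] [[-3.05952507e-01  7.23603833e-01 -6.18700700e-01  1.04598819e+00]
 [ 9.52046441e-01  2.31994388e-01 -1.99464728e-01  1.63717837e-01]
 [-7.98351976e-04 -6.50058533e-01 -7.59883719e-01  7.41615730e-01]
 [ 0.00000000e+00  0.00000000e+00  0.00000000e+00  1.00000000e+00]]
[[439.5844829    0.         253.44657154]
 [  0.         439.5844829  189.69847607]
 [  0.           0.           1.        ]] [[ 0.02838532 -0.99777951  0.06025224  0.44301268]
 [-0.9994903  -0.02921158 -0.012877    0.00395892]
 [ 0.01460847 -0.05985601 -0.99810012  0.95407066]
 [ 0.          0.          0.          1.        ]]
```

View pics/top0.png

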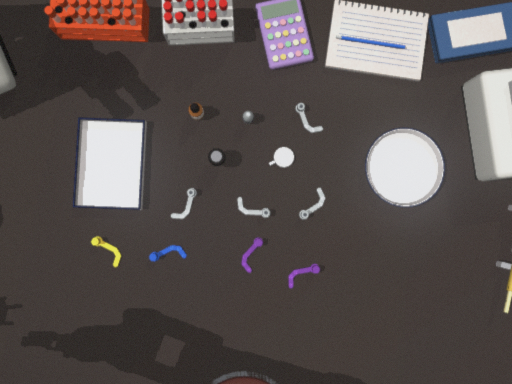

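View pics/scene0.png

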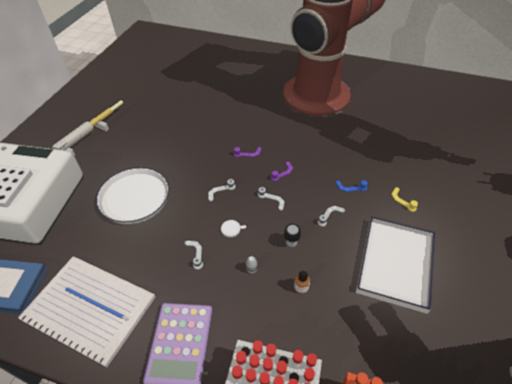

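```bash
cat > h.py <<'E'
from plant import sensors,cams,workorder,manip
import cv2,numpy as np
from scipy.spatial.transform import Rotation as R
def ray(f,uv,z):
    d=f["cam_to_world"][:3,:3]@np.linalg.inv(f["camera_matrix"])@[uv[0],uv[1],1]; o=f["cam_to_world"][:3,3]
    return o+d*(z-o[2])/d[2]
def proj(f,p):
    T=np.linalg.inv(f["cam_to_world"]); q=f["camera_matrix"]@(T[:3,:3]@p+T[:3,3]); return q[:2]/q[2]
E
python3 - <<'E'
from h import *
t=cams.grab_frame("top"); s=cams.grab_frame("scene")
c=t["img"][90:280,80:340]; cv2.imwrite("pics/crop0.png",cv2.resize(c,None,fx=3,fy=3,interpolation=cv2.INTER_CUBIC))
c=s["img"][140:300,170:430]; cv2.imwrite("pics/crop1.png",cv2.resize(c,None,fx=3,fy=3,interpolation=cv2.INTER_CUBIC))
for n,f in(("top",t),("scene",s)):
    m=(f["img"].min(2)>95).astype(np.uint8)
    k,l,st,ce=cv2.connectedComponentsWithStats(m)
    for i in range(1,k):
        if 15<st[i,4]<9000: print(n,st[i],ce[i].round(1),ray(f,ce[i],0.003).round(4))
E
```

```text
top [ 161    0   73   45 2185] [198.   24.6] [0.8627 0.1247 0.003 ]
top [ 256    0   57   68 2913] [283.9  32.1] [ 0.8523 -0.0658  0.003 ]
top [ 325    0  104   81 6468] [376.8  39.7] [ 0.8422 -0.2729  0.003 ]
top [ 447   12   60   37 1635] [476.4  29.8] [ 0.8726 -0.4959  0.003 ]
top [  0  54  11  38 250] [ 3.6 75.5] [0.7342 0.5442 0.003 ]
top [ 463   68   49  113 4565] [490.4 122.5] [ 0.6641 -0.5265  0.003 ]
top [295 102  28  31 266] [306.2 119. ] [ 0.6591 -0.1196  0.003 ]
top [243 111  10  10  76] [247.1 115.5] [0.6627 0.0102 0.003 ]
top [  76  120   67   88 5446] [109.2 163.6] [0.5479 0.3054 0.003 ]
top [ 366  128   78   79 4835] [404.6 167. ] [ 0.5598 -0.3371  0.003 ]
top [140 134   6  76  85] [142.8 171.7] [0.5324 0.2322 0.003 ]
top [269 146  26  22 381] [282.6 157.1] [ 0.5735 -0.0698  0.003 ]
top [211 151  11  11 101] [215.9 155.9] [0.5716 0.0753 0.003 ]
top [299 187  27  33 267] [313.3 205. ] [ 0.471  -0.1389  0.003 ]
top [170 188  27  31 267] [185.5 205. ] [0.4631 0.1373 0.003 ]
top [237 197  33  21 267] [251.9 209.6] [ 0.4573 -0.0061  0.003 ]
top [508 205   4   6  19] [509.7
[... 1152 characters left out ...]
 309.7] [ 0.8444 -0.2685  0.003 ]
scene [246 256  11  17 128] [251.6 263.1] [0.6461 0.0057 0.003 ]
scene [  0 267  25  31 545] [  8.9 280.1] [ 0.8391 -0.464   0.003 ]
scene [295 283  15  10  71] [301.9 288.3] [0.6703 0.1235 0.003 ]
scene [356 288  74  26 353] [392.1 301.1] [0.6418 0.303  0.003 ]
scene [ 144  303   68   81 4307] [178.8 344.3] [ 0.8509 -0.0675  0.003 ]
scene [225 339  43  45 783] [245.8 363.4] [0.8446 0.0631 0.003 ]
scene [267 349  42  35 687] [287.9 366.9] [0.8271 0.1373 0.003 ]
scene [308 359  14  25 187] [316.4 371.7] [0.8195 0.188  0.003 ]
scene [  0 368  27  16 224] [  8.7 378.1] [ 0.9964 -0.3282  0.003 ]
scene [ 40 379  16   5  51] [ 46.  381.6] [ 0.9811 -0.2615  0.003 ]
```

View pics/crop0.png

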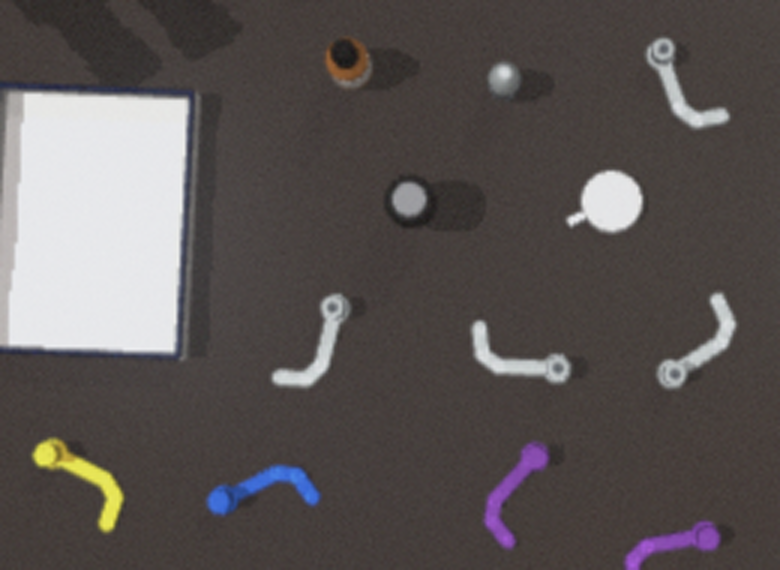

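View pics/crop1.png

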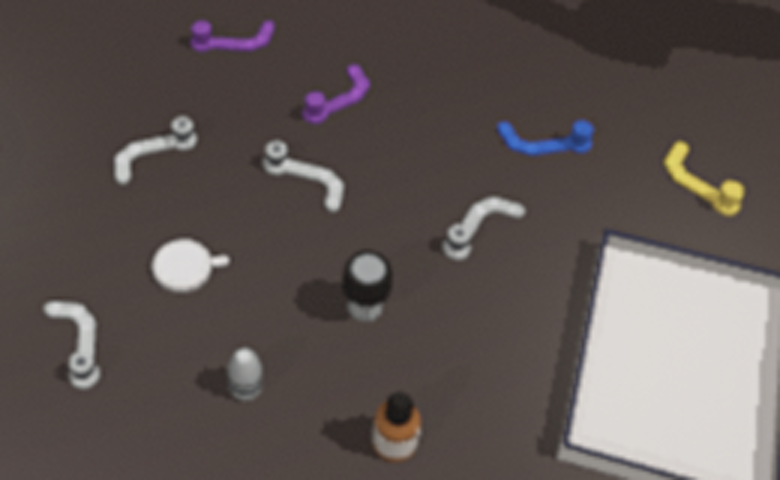

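```bash
cat > m.py <<'E'
from h import *
if __name__=="__main__":
    t=cams.grab_frame("top"); s=cams.grab_frame("scene")
    C=lambda u,o:[u[0]/3+o[0]-.33,u[1]/3+o[1]-.33]
    top=dict(A=((661,49),(722,116),(690,110)),D=((672,374),(718,300),(726,335)),B=((333,308),(279,377),(322,360)),C=((557,368),(479,326),(495,365)))
    sc=dict(A=(80,364),D=(182,127),C=(276,150),B=(460,233))
    for n in top:
        k,tp,st=[C(u,(80,90)) for u in top[n]]
        kt=ray(t,k,.02);ks=ray(s,C(sc[n],(170,140)),.02);tt=ray(t,tp,.003)
        d=tt-kt; a=np.degrees(np.arctan2(d[1],d[0])); sg=-25.3 if n in"AD" else 25.3
        e=ray(t,st,.003)-kt
        print(n,kt[:2].round(4),ks[:2].round(4),"tip len",np.hypot(*d[:2]).round(4),"yaw",round(a+sg,1),"strip yaw",np.degrees(np.arctan2(e[1],e[0])).round(1))
    for f in(t,s):
        m=(f["img"].min(2)>140).astype(np.uint8)
        cs,_=cv2.findContours(m,0,2)
        for c in cs:
            if cv2.contourArea(c)>2200:
                ctr,wh,an=cv2.minAreaRect(np.array([ray(f,p[0],.004)[:2] for p in c],np.float32)); print(np.round(ctr,4),np.round(wh,4),an)
    S=sensors.state(); print(R.from_quat(S["tool_rot"],scalar_first=True).as_matrix().round(3))
E
python3 m.py
```

```text
A [ 0.6831 -0.1033] [ 0.6862 -0.1036] tip len 0.0647 yaw -157.9 strip yaw -148.9
D [ 0.4501 -0.1163] [ 0.4544 -0.116 ] tip len 0.0645 yaw -57.5 strip yaw -54.2
B [0.4899 0.125 ] [0.4915 0.1269] tip len 0.0633 yaw 167.2 strip yaw 166.7
C [ 0.452  -0.0347] [ 0.4545 -0.0339] tip len 0.0633 yaw 88.2 strip yaw 88.6
[ 0.5601 -0.3377] [0.1668 0.1672] 1.6476963758468628
[0.5481 0.3037] [0.1309 0.1857] 89.50855255126953
[ 0.666  -0.5349] [0.0736 0.2442] 89.60052490234375
[ 0.8428 -0.2728] [0.213  0.1532] 83.15580749511719
[ 0.8457 -0.0688] [0.1438 0.0949] 13.913740158081055
[ 0.838  -0.2732] [0.2179 0.1527] 83.09259796142578
[0.542  0.3021] [0.1336 0.1824] 89.49762725830078
[ 0.5492 -0.3411] [0.1694 0.169 ] 76.49263763427734
[ 0.5826 -0.5866] [0.3885 0.1907] 41.61740493774414
[-0.0121 -0.966 ] [0.9776 0.4134] 41.61740493774414
[[-0.     0.224  0.975]
 [-0.001  0.975 -0.224]
 [-1.    -0.001 -0.   ]]
```

```bash
cat > lay.py <<'E'
import numpy as np
rng=np.random.default_rng(0)
def pts(h):
    P=np.array([(0,0),(42,0),(54,8*h),(57,27*h)],float)  # from knob
    L=[np.linspace(P[i],P[i+1],8) for i in range(3)]
    return np.vstack(L), np.r_[10,np.full(23,5)]
def rot(p,a): a=np.radians(a); c,s=np.cos(a),np.sin(a); return p@np.array([[c,s],[-s,c]])
def score(k,y,h,wall):
    p,r=pts(h); q=[rot(p,a)+kk for a,kk in zip(y,k)]
    sep=min((np.linalg.norm(q[0][:,None]-q[1][None],axis=2)-r[:,None]-r[None]).min(),99)
    w=min(wall(qq,r) for qq in q)
    g=[]
    F=np.array([(x,yy) for x in(-11,0,11) for yy in(-30,-15,0,15,30)],float)
    for i in(0,1):
        g.append(wall(F+k[i],np.zeros(15)))
        g.append((np.linalg.norm((F+k[i])[:,None]-q[1-i][None],axis=2)-r[None]).min())
    return sep,w,min(g)
dish=lambda q,r:(76-np.linalg.norm(q,axis=1)-r).min()
tray=lambda q,r:min((92-abs(q[:,0])-r).min(),(67-abs(q[:,1])-r).min())
for nm,y,h,w,B in(("AD",(-157,-57),1,dish,70),("BC",(167,88),-1,tray,85)):
  for dy in ((0,0),(0,-100),(100,0),(60,-60),(0,80),(-80,0)):
    y2=np.add(y,dy); best=None
    for _ in range(12000):
        k=rng.uniform(-B,B,(2,2)); s=score(k,y2,h,w)
        if best is None or min(s)>min(best[0]): best=(s,k)
    print(nm,dy,np.round(best[0],1),best[1].round(0).tolist())
E
python3 lay.py
```

```text
AD (0, 0) [28.5  4.9  7.9] [[-19.0, 31.0], [-11.0, -17.0]]
AD (0, -100) [30.5 16.6 11.5] [[34.0, -5.0], [-8.0, 30.0]]
AD (100, 0) [17.8 12.9 14.8] [[-32.0, -5.0], [4.0, 25.0]]
AD (60, -60) [14.7 19.2 13.4] [[-29.0, 12.0], [28.0, 19.0]]
AD (0, 80) [17.5 17.8 11.9] [[38.0, -6.0], [-36.0, -8.0]]
AD (-80, 0) [40.4 16.2 18.2] [[27.0, 13.0], [-28.0, -10.0]]
BC (0, 0) [21.2 25.1 17.7] [[57.0, -16.0], [-50.0, -19.0]]
BC (0, -100) [17.2 25.5 24.5] [[56.0, -9.0], [-57.0, 2.0]]
BC (100, 0) [42.7 19.9 20.1] [[23.0, 13.0], [-58.0, -17.0]]
BC (60, -60) [20.5 21.7 19.7] [[60.0, -6.0], [-38.0, -1.0]]
BC (0, 80) [21.9 14.6 16.7] [[64.0, -12.0], [-21.0, -5.0]]
BC (-80, 0) [47. 21. 22.] [[31.0, -15.0], [-51.0, -15.0]]
```

```bash
sed -i 's/^for nm.*$/import sys/;/^import sys/,$d' lay.py; cat > lay2.py <<'E'
import lay; from lay import *
def score2(k,y,ja):
    p,r=pts(1); q=[rot(p,a)+kk for a,kk in zip(y,k)]
    sep=(np.linalg.norm(q[0][:,None]-q[1][None],axis=2)-r[:,None]-r[None]).min()
    w=min(dish(qq,r) for qq in q)
    F=np.array([(x,yy) for x in(-11,0,11) for yy in(-30,-15,0,15,30)],float); g=[]
    for i in(0,1):
        f=rot(F,ja[i])+k[i]; g+= [dish(f,np.zeros(15)),(np.linalg.norm(f[:,None]-q[1-i][None],axis=2)-r[None]).min()]
    return sep,w,min(g)
for y,ja in(((-247,-57),(-90,-90)),((-247,-57),(-90,0)),((-217,-57),(-60,-60)),((-217,-57),(-60,0)),((-157,-57),(90,90))):
    best=None
    for _ in range(15000):
        k=rng.uniform(-60,60,(2,2)); s=score2(k,y,ja)
        if best is None or min(s)>min(best[0]): best=(s,k)
    print(y,ja,np.round(best[0],1),best[1].round(0).tolist())
E
python3 lay2.py
```

```text
(-247, -57) (-90, -90) [20.7 21.8 14.3] [[2.0, -41.0], [-5.0, 40.0]]
(-247, -57) (-90, 0) [28.8 20.6 12.9] [[30.0, -1.0], [-38.0, -9.0]]
(-217, -57) (-60, -60) [34.8 14.6 11.9] [[22.0, 24.0], [-30.0, -12.0]]
(-217, -57) (-60, 0) [36.6 13.2 14.8] [[17.0, 23.0], [-31.0, -14.0]]
(-157, -57) (90, 90) [16.7  8.3  6.8] [[-4.0, 49.0], [-24.0, -21.0]]
```

Emit:
drive_tool(hand=0.5, series=[{"y":-1,"z":1.2,"ax":-1},{"y":-2,"z":2.4,"ax":-2},{"y":-3,"z":3.6,"ax":-2.59},{"y":-4,"z":4.8,"ax":-2.59},{"y":-5,"z":6,"ax":-2.59}])

```text
schema error: expected keys x, y, z, ax, ay, az
```

All six keys are required per row.

Emit:
drive_tool(hand=0.5, series=[{"x":0,"y":-1,"z":1.2,"ax":-1,"ay":0,"az":0},{"x":0,"y":-2,"z":2.4,"ax":-2,"ay":0,"az":0},{"x":0,"y":-3,"z":3.6,"ax":-2.59,"ay":0,"az":0},{"x":0,"y":-4,"z":4.8,"ax":-2.59,"ay":0,"az":0},{"x":0,"y":-5,"z":6,"ax":-2.59,"ay":0,"az":0}])

```text
time: 0.72
tool_pos: [0.2587, 0.4522, 0.2313]
tool_rot: [0.707, -0.0, 0.707, 0.0]
contact_force: [0.9, 0.0, -0.1]
gripper_width: 0.501
```

Emit:
drive_tool(series=[{"x":0.3,"y":-1.1,"z":0.8,"ax":0,"ay":0,"az":0},{"x":0.6,"y":-2.2,"z":1.7,"ax":0,"ay":0,"az":0},{"x":1,"y":-3.3,"z":2.5,"ax":0,"ay":0,"az":0},{"x":1.3,"y":-4.5,"z":3.4,"ax":0,"ay":0,"az":0},{"x":1.6,"y":-5.6,"z":4.2,"ax":0,"ay":0,"az":0}])

```text
time: 1.13
tool_pos: [0.3639, 0.312, 0.191]
tool_rot: [0.707, -0.0, 0.707, 0.0]
contact_force: [-0.2, 0.8, 0.3]
gripper_width: 0.501
```

Emit:
drive_tool(series=[{"x":0.3,"y":-1.1,"z":0.8,"ax":0,"ay":0,"az":0},{"x":0.6,"y":-2.2,"z":1.7,"ax":0,"ay":0,"az":0},{"x":1,"y":-3.3,"z":2.5,"ax":0,"ay":0,"az":0},{"x":1.3,"y":-4.5,"z":3.4,"ax":0,"ay":0,"az":0},{"x":1.6,"y":-5.6,"z":4.2,"ax":0,"ay":0,"az":0}])

```text
time: 1.55
tool_pos: [0.4691, 0.1719, 0.151]
tool_rot: [0.707, 0.0, 0.707, -0.0]
contact_force: [1.9, 0.5, 0.3]
gripper_width: 0.499
```

Emit:
drive_tool(series=[{"x":0,"y":-1.1,"z":0.8,"ax":0,"ay":0,"az":0},{"x":0,"y":-2.2,"z":1.7,"ax":0,"ay":0,"az":0},{"x":0,"y":-3.3,"z":2.5,"ax":0,"ay":0,"az":0},{"x":0,"y":-4.5,"z":3.4,"ax":0,"ay":0,"az":0},{"x":0,"y":-5.6,"z":4.2,"ax":0,"ay":0,"az":0}])

```text
time: 1.97
tool_pos: [0.5742, 0.0319, 0.1514]
tool_rot: [0.707, 0.0, 0.707, -0.0]
contact_force: [-0.6, -0.2, 0.5]
gripper_width: 0.502
```

Emit:
drive_tool(series=[{"x":0.2,"y":-1.1,"z":0.9,"ax":0,"ay":0,"az":0},{"x":0.6,"y":-2.2,"z":1.8,"ax":0,"ay":0,"az":0},{"x":1.0,"y":-3.3,"z":2.7,"ax":0,"ay":0,"az":0},{"x":1.5,"y":-4.4,"z":3.6,"ax":0,"ay":0,"az":0},{"x":2,"y":-5.42,"z":4.43,"ax":0,"ay":0,"az":0}])

```text
time: 2.38
tool_pos: [0.6852, -0.1036, 0.1009]
tool_rot: [0.707, 0.0, 0.707, -0.0]
contact_force: [0.3, -0.3, 0.2]
gripper_width: 0.501
```

Emit:
drive_tool(series=[{"x":1,"y":0,"z":0,"ax":0,"ay":0,"az":0},{"x":1.8,"y":0,"z":0,"ax":0,"ay":0,"az":0},{"x":2.4,"y":0,"z":0,"ax":0,"ay":0,"az":0},{"x":2.4,"y":0,"z":0,"ax":0,"ay":0,"az":0}])

```text
time: 2.72
tool_pos: [0.6809, -0.101, 0.0363]
tool_rot: [0.704, 0.001, 0.71, 0.001]
contact_force: [-1.1, 0.0, -0.5]
gripper_width: 0.498
```

```bash
cat > snap.py <<'E'
import sys
from h import *
n,cx,cy,w=sys.argv[1],int(sys.argv[2]),int(sys.argv[3]),int(sys.argv[4])
for v,(x,y) in (("top",(cx,cy)),("scene",(int(sys.argv[5]),int(sys.argv[6])))):
    f=cams.grab_frame(v)["img"]; x0=max(0,x-w); y0=max(0,y-w)
    c=cv2.resize(f[y0:y+w,x0:x+w],(390,390),interpolation=cv2.INTER_CUBIC)
    out=c if v=="top" else np.hstack([out,c])
cv2.imwrite(f"pics/{n}.png",out)
E
python3 snap.py a1 301 115 50 196 255
```

```text
(no output)
```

View pics/a1.png

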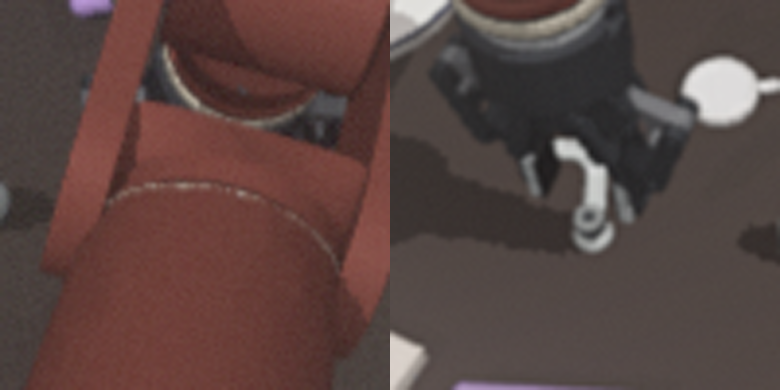

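```bash
python3 -c "
from h import *
s=sensors.state();print(s['tool_pos'].round(4),s['tool_rot'].round(4),s['joint_pos'].round(3),s['joint_vel'].round(3),s['contact_force'].round(1))"
```

```text
[ 0.6835 -0.1013  0.0409] [ 7.067e-01 -1.000e-04  7.075e-01  4.000e-04] [-0.255  0.375  1.575  0.     1.193 -1.826] [ 0.002 -0.03  -0.03  -0.001 -0.003  0.001] [ 0.8 -0.8  1. ]
```

Emit:
drive_tool(series=[{"x":0.4,"y":0,"z":0,"ax":0,"ay":0,"az":0},{"x":0.4,"y":0,"z":0,"ax":0,"ay":0,"az":0},{"x":0.4,"y":0,"z":0,"ax":0,"ay":0,"az":0}])

```text
time: 3.07
tool_pos: [0.6842, -0.1015, 0.0319]
tool_rot: [0.707, -0.0, 0.707, 0.0]
contact_force: [0.7, 0.1, 0.2]
gripper_width: 0.499
```

```bash
python3 snap.py a2 301 115 50 196 255;python3 -c "
from h import *
s=sensors.state();print(s['tool_pos'].round(4),s['tool_rot'].round(4))"
```

```text
[ 0.6845 -0.1016  0.0322] [ 7.075e-01 -3.000e-04  7.067e-01  1.000e-04]
```

View pics/a2.png

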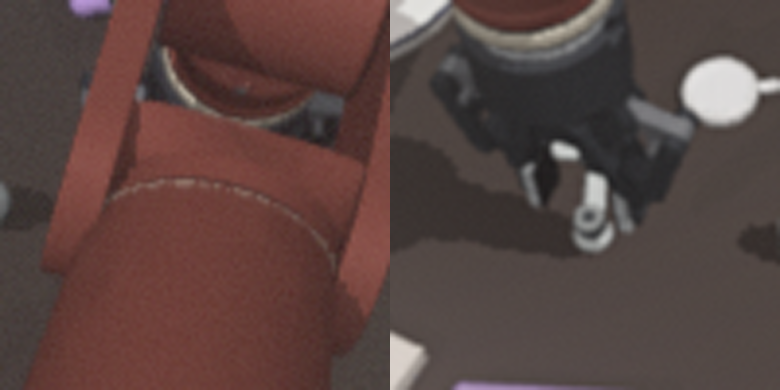

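Emit:
drive_tool(series=[{"x":0.4,"y":-0.06,"z":0,"ax":0,"ay":0,"az":0},{"x":0.8,"y":-0.06,"z":0,"ax":0,"ay":0,"az":0},{"x":1.05,"y":-0.06,"z":0,"ax":0,"ay":0,"az":0},{"x":1.05,"y":-0.06,"z":0,"ax":0,"ay":0,"az":0},{"x":1.05,"y":-0.06,"z":0,"ax":0,"ay":0,"az":0}])

```text
time: 3.58
tool_pos: [0.683, -0.103, 0.0035]
tool_rot: [0.706, 0.0, 0.708, 0.0]
contact_force: [0.2, -0.9, 0.6]
gripper_width: 0.499
```

```bash
python3 snap.py a3 301 115 50 196 255;python3 -c "
from h import *
s=sensors.state();print(s['tool_pos'].round(4),s['tool_rot'].round(4))"
```

```text
[ 0.6841 -0.1032  0.005 ] [ 7.071e-01 -1.000e-04  7.071e-01  1.000e-04]
```

View pics/a3.png

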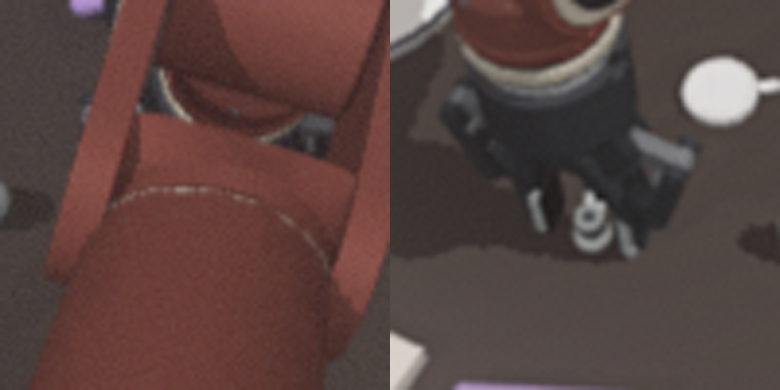

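Emit:
drive_tool(hand=0, series=[{"x":0,"y":0,"z":0,"ax":0,"ay":0,"az":0},{"x":0,"y":0,"z":0,"ax":0,"ay":0,"az":0},{"x":0,"y":0,"z":0,"ax":0,"ay":0,"az":0},{"x":0,"y":0,"z":0,"ax":0,"ay":0,"az":0},{"x":0,"y":0,"z":0,"ax":0,"ay":0,"az":0}])

```text
time: 4.1
tool_pos: [0.6846, -0.1034, 0.0059]
tool_rot: [0.708, -0.0, 0.707, -0.0]
contact_force: [-0.1, 0.1, 3.2]
gripper_width: 0.154
```

Emit:
drive_tool(series=[{"x":0,"y":0,"z":0,"ax":0,"ay":0,"az":0},{"x":0,"y":0,"z":0,"ax":0,"ay":0,"az":0},{"x":0,"y":0,"z":0,"ax":0,"ay":0,"az":0}])

```text
time: 4.35
tool_pos: [0.6846, -0.1033, 0.0059]
tool_rot: [0.708, -0.0, 0.707, -0.0]
contact_force: [-0.1, 1.3, 5.2]
gripper_width: 0.159
```

Emit:
drive_tool(series=[{"x":-0.3,"y":0,"z":0,"ax":0,"ay":0,"az":0},{"x":-0.9,"y":0,"z":0,"ax":0,"ay":0,"az":0},{"x":-1.7,"y":0,"z":0,"ax":0,"ay":0,"az":0},{"x":-2.6,"y":0,"z":0,"ax":0,"ay":0,"az":0},{"x":-3.2,"y":0,"z":0,"ax":0,"ay":0,"az":0}])

```text
time: 4.77
tool_pos: [0.6847, -0.1034, 0.088]
tool_rot: [0.708, -0.0, 0.706, -0.0]
contact_force: [1.0, -0.8, 0.2]
gripper_width: 0.154
```

```bash
python3 snap.py a4 301 115 50 196 245;python3 -c "
from h import *
s=sensors.state();print(s['tool_pos'].round(4),s['tool_rot'].round(4),s['gripper_width'])"
```

```text
[ 0.6866 -0.1038  0.09  ] [ 7.097e-01 -8.000e-04  7.045e-01 -6.000e-04] 0.14976608796693183
```

View pics/a4.png

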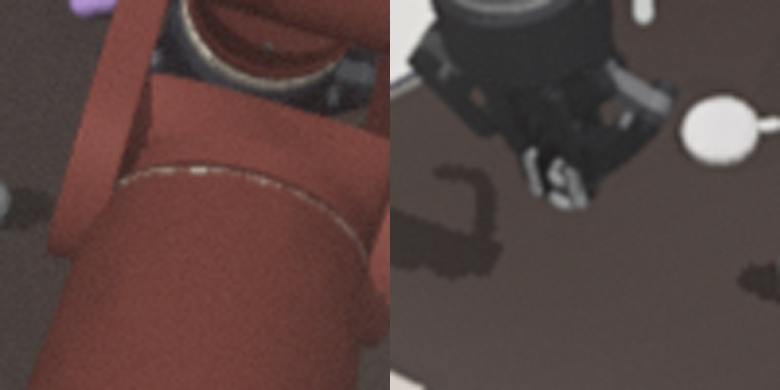

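Emit:
drive_tool(series=[{"x":0,"y":-1,"z":-0.5,"ax":0,"ay":0,"az":0},{"x":0,"y":-2.2,"z":-1,"ax":0,"ay":0,"az":0},{"x":0,"y":-3.3,"z":-1.5,"ax":0,"ay":0,"az":0},{"x":0,"y":-4.4,"z":-2,"ax":0,"ay":0,"az":0},{"x":0,"y":-5.5,"z":-2.5,"ax":0,"ay":0,"az":0}])

```text
time: 5.28
tool_pos: [0.62, -0.2414, 0.0836]
tool_rot: [0.706, 0.0, 0.708, 0.001]
contact_force: [0.9, -0.5, -0.3]
gripper_width: 0.158
```

Emit:
drive_tool(series=[{"x":0,"y":-1.1,"z":-0.5,"ax":0,"ay":0,"az":0},{"x":0,"y":-2.2,"z":-1,"ax":0,"ay":0,"az":0},{"x":0,"y":-3.3,"z":-1.5,"ax":0,"ay":0,"az":0},{"x":0,"y":-4.5,"z":-2,"ax":0,"ay":0,"az":0},{"x":0,"y":-5.5,"z":-2.5,"ax":0,"ay":0,"az":0}])

```text
time: 5.7
tool_pos: [0.5574, -0.3794, 0.0836]
tool_rot: [0.707, 0.0, 0.708, 0.0]
contact_force: [1.0, -0.8, 0.4]
gripper_width: 0.154
```

Emit:
drive_tool(series=[{"x":0,"y":0,"z":0,"ax":1,"ay":0,"az":0},{"x":0,"y":0,"z":0,"ax":2.2,"ay":0,"az":0},{"x":0,"y":0,"z":0,"ax":3.5,"ay":0,"az":0},{"x":0,"y":0,"z":0,"ax":4.8,"ay":0,"az":0},{"x":0,"y":0,"z":0,"ax":6,"ay":0,"az":0}])

```text
time: 6.12
tool_pos: [0.5582, -0.3777, 0.0834]
tool_rot: [0.682, 0.185, 0.683, -0.185]
contact_force: [-1.0, 0.7, 0.5]
gripper_width: 0.15
```

Emit:
drive_tool(series=[{"x":0,"y":0,"z":0,"ax":1.2,"ay":0,"az":0},{"x":0,"y":0,"z":0,"ax":2.4,"ay":0,"az":0},{"x":0,"y":0,"z":0,"ax":3.6,"ay":0,"az":0},{"x":0,"y":0,"z":0,"ax":4.8,"ay":0,"az":0},{"x":0,"y":0,"z":0,"ax":6,"ay":0,"az":0}])

```text
time: 6.53
tool_pos: [0.5583, -0.3776, 0.0834]
tool_rot: [0.611, 0.355, 0.612, -0.355]
contact_force: [0.5, 0.5, 0.3]
gripper_width: 0.155
```

Emit:
drive_tool(series=[{"x":0,"y":0,"z":0,"ax":1.2,"ay":0,"az":0},{"x":0,"y":0,"z":0,"ax":2.4,"ay":0,"az":0},{"x":0,"y":0,"z":0,"ax":3.6,"ay":0,"az":0},{"x":0,"y":0,"z":0,"ax":4.8,"ay":0,"az":0},{"x":0,"y":0,"z":0,"ax":6,"ay":0,"az":0}])

```text
time: 6.95
tool_pos: [0.5583, -0.3776, 0.0834]
tool_rot: [-0.498, -0.501, -0.5, 0.501]
contact_force: [0.1, -0.9, -1.2]
gripper_width: 0.15
```

Emit:
drive_tool(series=[{"x":1,"y":0,"z":0,"ax":0,"ay":0,"az":0},{"x":1.2,"y":0,"z":0,"ax":0,"ay":0,"az":0},{"x":1.2,"y":0,"z":0,"ax":0,"ay":0,"az":0},{"x":1.2,"y":0,"z":0,"ax":0,"ay":0,"az":0}])

```text
time: 7.28
tool_pos: [0.5582, -0.3775, 0.0537]
tool_rot: [0.499, 0.5, 0.501, -0.5]
contact_force: [-0.2, -0.9, 0.6]
gripper_width: 0.151
```

```bash
python3 snap.py a5 405 167 60 132 190;python3 -c "
from h import *
s=sensors.state();print(s['tool_pos'].round(4),s['tool_rot'].round(4),s['gripper_width'],s['contact_force'])
print(R.from_quat(s['tool_rot'],scalar_first=True).as_matrix().round(3))"
```

```text
[ 0.5593 -0.3784  0.0556] [ 0.5003  0.4999  0.4999 -0.4999] 0.15315836136848035 [-0.61290999 -0.04919784  0.23870338]
[[ 0.  1.  0.]
 [-0.  0. -1.]
 [-1.  0.  0.]]
```

View pics/a5.png

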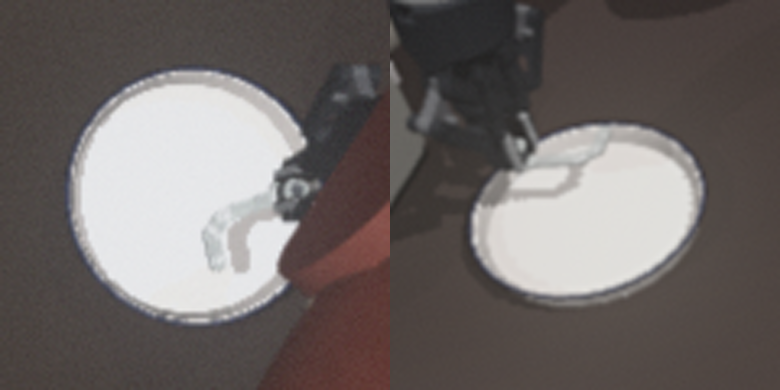

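Emit:
drive_tool(series=[{"x":0.6,"y":0,"z":0,"ax":0,"ay":0,"az":0},{"x":1.1,"y":0,"z":0,"ax":0,"ay":0,"az":0},{"x":1.4,"y":0,"z":0,"ax":0,"ay":0,"az":0},{"x":1.6,"y":0,"z":0,"ax":0,"ay":0,"az":0},{"x":1.6,"y":0,"z":0,"ax":0,"ay":0,"az":0}])

```text
time: 7.8
tool_pos: [0.5577, -0.3771, 0.0124]
tool_rot: [0.499, 0.5, 0.502, -0.5]
contact_force: [-0.2, -0.1, 0.0]
gripper_width: 0.153
```

Emit:
drive_tool(series=[{"x":0.05,"y":0,"z":0,"ax":0,"ay":0,"az":0},{"x":0.1,"y":0,"z":0,"ax":0,"ay":0,"az":0},{"x":0.15,"y":0,"z":0,"ax":0,"ay":0,"az":0},{"x":0.19,"y":0,"z":0,"ax":0,"ay":0,"az":0},{"x":0.19,"y":0,"z":0,"ax":0,"ay":0,"az":0}])

```text
time: 8.22
tool_pos: [0.5592, -0.3783, 0.0105]
tool_rot: [0.5, 0.5, 0.5, -0.5]
contact_force: [0.3, -0.5, -0.9]
gripper_width: 0.152
```

Emit:
drive_tool(series=[{"x":0,"y":0,"z":0,"ax":0,"ay":0,"az":0},{"x":0,"y":0,"z":0,"ax":0,"ay":0,"az":0}])

```text
time: 8.38
tool_pos: [0.5592, -0.3783, 0.0106]
tool_rot: [0.5, 0.5, 0.5, -0.5]
contact_force: [0.3, 0.6, -0.6]
gripper_width: 0.158
```

```bash
python3 snap.py a6 405 167 60 132 190;python3 -c "
from h import *
s=sensors.state();print(s['tool_pos'].round(4),s['tool_rot'].round(4),s['gripper_width'],s['contact_force'],s['ft_torque'])"
```

```text
[ 0.5592 -0.3783  0.0105] [ 0.5002  0.4999  0.5    -0.4999] 0.15457681694400038 [ 1.27932147 -0.31602998 -0.62679849] [ 0.00335316 -0.01380878  0.01049104]
```

View pics/a6.png

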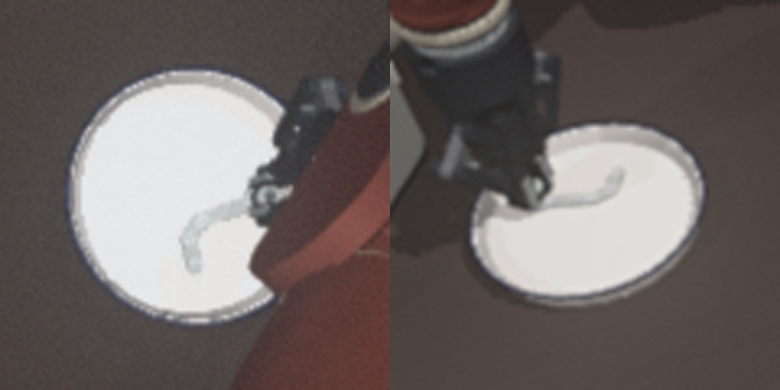

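Emit:
drive_tool(series=[{"x":0.01,"y":0,"z":0,"ax":0,"ay":0,"az":0},{"x":0.02,"y":0,"z":0,"ax":0,"ay":0,"az":0},{"x":0.03,"y":0,"z":0,"ax":0,"ay":0,"az":0},{"x":0.03,"y":0,"z":0,"ax":0,"ay":0,"az":0}])

```text
time: 8.82
tool_pos: [0.5591, -0.3783, 0.0099]
tool_rot: [0.5, 0.5, 0.5, -0.5]
contact_force: [-1.0, 0.3, 2.4]
gripper_width: 0.155
```

Emit:
drive_tool(series=[{"x":0.01,"y":0,"z":0,"ax":0,"ay":0,"az":0},{"x":0.02,"y":0,"z":0,"ax":0,"ay":0,"az":0},{"x":0.02,"y":0,"z":0,"ax":0,"ay":0,"az":0},{"x":0.02,"y":0,"z":0,"ax":0,"ay":0,"az":0}])

```text
time: 9.15
tool_pos: [0.5591, -0.3783, 0.0099]
tool_rot: [0.5, 0.5, 0.5, -0.5]
contact_force: [-1.6, 1.9, 6.1]
gripper_width: 0.152
```

Emit:
drive_tool(hand=0.35, series=[{"x":0,"y":0,"z":0,"ax":0,"ay":0,"az":0},{"x":0,"y":0,"z":0,"ax":0,"ay":0,"az":0},{"x":0,"y":0,"z":0,"ax":0,"ay":0,"az":0},{"x":0,"y":0,"z":0,"ax":0,"ay":0,"az":0},{"x":0,"y":0,"z":0,"ax":0,"ay":0,"az":0}])

```text
time: 9.57
tool_pos: [0.559, -0.3781, 0.0088]
tool_rot: [0.5, 0.5, 0.5, -0.5]
contact_force: [-0.5, -0.4, -0.2]
gripper_width: 0.35
```

Emit:
drive_tool(series=[{"x":-0.3,"y":0,"z":0,"ax":0,"ay":0,"az":0},{"x":-0.8,"y":0,"z":0,"ax":0,"ay":0,"az":0},{"x":-1.6,"y":0,"z":0,"ax":0,"ay":0,"az":0},{"x":-2.5,"y":0,"z":0,"ax":0,"ay":0,"az":0},{"x":-3.4,"y":0,"z":0,"ax":0,"ay":0,"az":0}])

```text
time: 9.98
tool_pos: [0.5592, -0.3783, 0.0961]
tool_rot: [0.5, 0.5, 0.5, -0.5]
contact_force: [0.9, -0.1, -0.1]
gripper_width: 0.349
```

Emit:
drive_tool(hand=0.5, series=[{"x":0,"y":-0.4,"z":-1,"ax":0,"ay":0,"az":0},{"x":0,"y":-0.8,"z":-2.2,"ax":0,"ay":0,"az":0},{"x":0,"y":-1.2,"z":-3.3,"ax":0,"ay":0,"az":0},{"x":0,"y":-1.7,"z":-4.4,"ax":0,"ay":0,"az":0},{"x":0,"y":-2.1,"z":-5.5,"ax":0,"ay":0,"az":0}])

```text
time: 10.4
tool_pos: [0.5062, -0.2399, 0.0956]
tool_rot: [0.501, 0.5, 0.499, -0.5]
contact_force: [0.1, 0.4, 1.5]
gripper_width: 0.5
```

Emit:
drive_tool(series=[{"x":0,"y":-0.4,"z":-1,"ax":0,"ay":0,"az":0},{"x":0,"y":-0.8,"z":-2,"ax":0,"ay":0,"az":0},{"x":0.4,"y":-1.3,"z":-3,"ax":0,"ay":0,"az":0},{"x":1,"y":-1.8,"z":-4,"ax":0,"ay":0,"az":0},{"x":1.6,"y":-2.18,"z":-5,"ax":0,"ay":0,"az":0}])

```text
time: 10.82
tool_pos: [0.4523, -0.1151, 0.0557]
tool_rot: [0.501, 0.501, 0.499, -0.5]
contact_force: [0.1, -0.3, -1.1]
gripper_width: 0.498
```

Emit:
drive_tool(series=[{"x":0.4,"y":0,"z":0,"ax":0,"ay":0,"az":0},{"x":0.6,"y":0,"z":0,"ax":0,"ay":0,"az":0},{"x":0.6,"y":0,"z":0,"ax":0,"ay":0,"az":0},{"x":0.6,"y":0,"z":0,"ax":0,"ay":0,"az":0}])

```text
time: 11.15
tool_pos: [0.4531, -0.1168, 0.0402]
tool_rot: [0.501, 0.5, 0.499, -0.5]
contact_force: [0.5, -1.1, 0.1]
gripper_width: 0.498
```

```bash
python3 snap.py d1 405 167 60 228 185;python3 -c "
from h import *
s=sensors.state();print(s['tool_pos'].round(4),s['tool_rot'].round(4),s['gripper_width'],s['contact_force'],s['ft_torque'])"
```

```text
[ 0.4534 -0.117   0.0405] [ 0.5006  0.5005  0.499  -0.4999] 0.5005977465867335 [-0.41784587 -0.22502054  0.37887265] [-0.03073834  0.02150551  0.02031332]
```

View pics/d1.png

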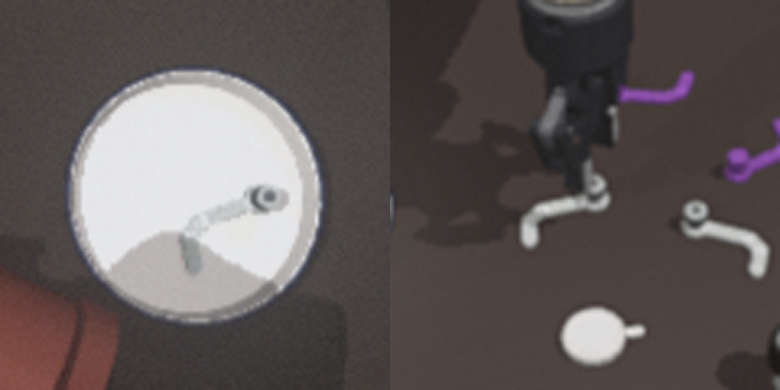

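Emit:
drive_tool(series=[{"x":0.4,"y":0,"z":0,"ax":0,"ay":0,"az":0},{"x":0.8,"y":0,"z":0,"ax":0,"ay":0,"az":0},{"x":1.2,"y":0,"z":0,"ax":0,"ay":0,"az":0},{"x":1.38,"y":0,"z":0,"ax":0,"ay":0,"az":0},{"x":1.38,"y":0,"z":0,"ax":0,"ay":0,"az":0}])

```text
time: 11.67
tool_pos: [0.4503, -0.1151, 0.0022]
tool_rot: [0.499, 0.499, 0.501, -0.501]
contact_force: [0.1, 0.3, -0.2]
gripper_width: 0.5
```

```bash
python3 snap.py d2 305 205 60 228 185;python3 -c "
from h import *
s=sensors.state();print(s['tool_pos'].round(4),s['tool_rot'].round(4),s['gripper_width'],s['contact_force'],s['ft_torque'])"
```

```text
[ 0.4516 -0.1156  0.0039] [ 0.4996  0.4998  0.5005 -0.5001] 0.5023387983006908 [ 0.10621212 -0.04695964 -0.43356184] [-0.0135962   0.00111887 -0.00125103]
```

View pics/d2.png

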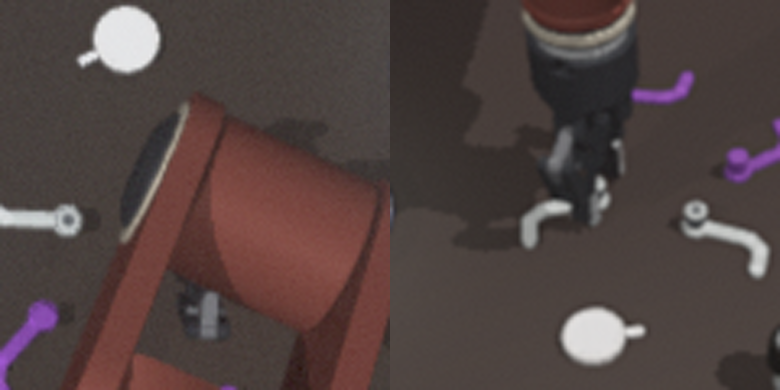

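Emit:
drive_tool(series=[{"x":0,"y":0,"z":0,"ax":0,"ay":0,"az":0},{"x":0,"y":0,"z":0,"ax":0,"ay":0,"az":0},{"x":0,"y":0,"z":0,"ax":0,"ay":0,"az":0}])

```text
time: 12.02
tool_pos: [0.4524, -0.1159, 0.0051]
tool_rot: [0.5, 0.5, 0.5, -0.5]
contact_force: [-0.6, 0.2, 0.2]
gripper_width: 0.502
```

Emit:
drive_tool(hand=0, series=[{"x":0,"y":0,"z":0,"ax":0,"ay":0,"az":0},{"x":0,"y":0,"z":0,"ax":0,"ay":0,"az":0},{"x":0,"y":0,"z":0,"ax":0,"ay":0,"az":0},{"x":0,"y":0,"z":0,"ax":0,"ay":0,"az":0},{"x":0,"y":0,"z":0,"ax":0,"ay":0,"az":0}])

```text
time: 12.43
tool_pos: [0.4524, -0.1159, 0.0051]
tool_rot: [0.5, 0.5, 0.5, -0.5]
contact_force: [-0.4, 0.6, 4.6]
gripper_width: 0.16
```

Emit:
drive_tool(series=[{"x":0,"y":0,"z":0,"ax":0,"ay":0,"az":0},{"x":0,"y":0,"z":0,"ax":0,"ay":0,"az":0},{"x":0,"y":0,"z":0,"ax":0,"ay":0,"az":0}])

```text
time: 12.68
tool_pos: [0.4524, -0.1158, 0.005]
tool_rot: [0.5, 0.5, 0.5, -0.5]
contact_force: [-1.7, 0.9, 5.3]
gripper_width: 0.148
```

Emit:
drive_tool(series=[{"x":-0.3,"y":0,"z":0,"ax":0,"ay":0,"az":0},{"x":-0.9,"y":0,"z":0,"ax":0,"ay":0,"az":0},{"x":-1.7,"y":0,"z":0,"ax":0,"ay":0,"az":0},{"x":-2.6,"y":0,"z":0,"ax":0,"ay":0,"az":0},{"x":-3.2,"y":0,"z":0,"ax":0,"ay":0,"az":0}])

```text
time: 13.1
tool_pos: [0.4523, -0.1159, 0.0863]
tool_rot: [0.501, 0.5, 0.5, -0.5]
contact_force: [-0.0, 0.1, -0.1]
gripper_width: 0.155
```

Emit:
drive_tool(series=[{"x":0,"y":0.4,"z":0.7,"ax":0,"ay":0,"az":0},{"x":0,"y":0.8,"z":1.4,"ax":0,"ay":0,"az":0},{"x":0,"y":1.2,"z":2.2,"ax":0,"ay":0,"az":0},{"x":0,"y":1.6,"z":2.9,"ax":0,"ay":0,"az":0},{"x":0,"y":2,"z":3.6,"ax":0,"ay":0,"az":0}])

```text
time: 13.52
tool_pos: [0.5021, -0.2065, 0.0843]
tool_rot: [0.5, 0.5, 0.5, -0.5]
contact_force: [-0.1, -0.2, -0.1]
gripper_width: 0.152
```

Emit:
drive_tool(series=[{"x":0,"y":0.4,"z":0.7,"ax":0,"ay":0,"az":0},{"x":0,"y":0.8,"z":1.4,"ax":0,"ay":0,"az":0},{"x":0.4,"y":1.2,"z":2.2,"ax":0,"ay":0,"az":0},{"x":0.9,"y":1.6,"z":3,"ax":0,"ay":0,"az":0},{"x":1.2,"y":2.02,"z":3.66,"ax":0,"ay":0,"az":0}])

```text
time: 13.93
tool_pos: [0.5521, -0.2982, 0.0532]
tool_rot: [0.499, 0.5, 0.5, -0.5]
contact_force: [0.0, -0.4, -1.1]
gripper_width: 0.154
```

Emit:
drive_tool(series=[{"x":0,"y":0,"z":0,"ax":0,"ay":0,"az":0},{"x":0,"y":0,"z":0,"ax":0,"ay":0,"az":0},{"x":0,"y":0,"z":0,"ax":0,"ay":0,"az":0}])

```text
time: 14.18
tool_pos: [0.5521, -0.2967, 0.0544]
tool_rot: [0.5, 0.5, 0.5, -0.5]
contact_force: [0.0, -0.3, 0.4]
gripper_width: 0.152
```

```bash
python3 snap.py d3 405 167 60 132 190;python3 -c "
from h import *
s=sensors.state();print(s['tool_pos'].round(4),s['tool_rot'].round(4),s['gripper_width'],s['contact_force'],s['ft_torque'])"
```

```text
[ 0.5523 -0.2965  0.055 ] [ 0.5002  0.4998  0.5002 -0.4998] 0.1563767611564995 [ 0.10105217 -0.26922399 -0.70258199] [-0.0135018   0.01423414  0.00261151]
```

View pics/d3.png

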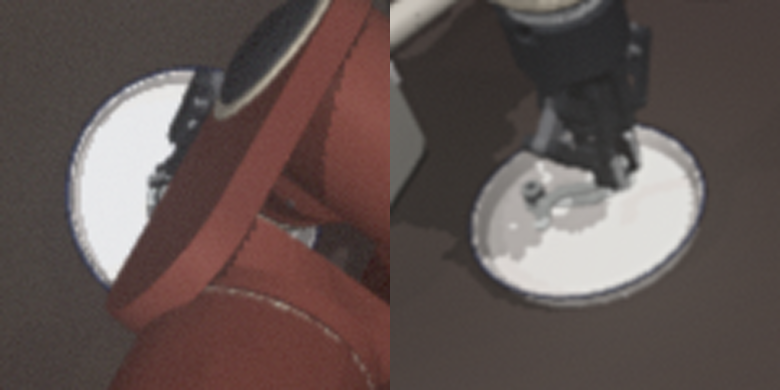

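Emit:
drive_tool(series=[{"x":0.6,"y":0,"z":0,"ax":0,"ay":0,"az":0},{"x":1.1,"y":0,"z":0,"ax":0,"ay":0,"az":0},{"x":1.4,"y":0,"z":0,"ax":0,"ay":0,"az":0},{"x":1.6,"y":0,"z":0,"ax":0,"ay":0,"az":0},{"x":1.6,"y":0,"z":0,"ax":0,"ay":0,"az":0}])

```text
time: 14.7
tool_pos: [0.551, -0.2961, 0.0119]
tool_rot: [0.499, 0.5, 0.502, -0.5]
contact_force: [0.2, 0.2, -0.7]
gripper_width: 0.152
```

Emit:
drive_tool(series=[{"x":0.05,"y":0,"z":0,"ax":0,"ay":0,"az":0},{"x":0.1,"y":0,"z":0,"ax":0,"ay":0,"az":0},{"x":0.15,"y":0,"z":0,"ax":0,"ay":0,"az":0},{"x":0.19,"y":0,"z":0,"ax":0,"ay":0,"az":0},{"x":0.19,"y":0,"z":0,"ax":0,"ay":0,"az":0}])

```text
time: 15.12
tool_pos: [0.5527, -0.2973, 0.01]
tool_rot: [0.5, 0.5, 0.5, -0.5]
contact_force: [-0.1, -0.3, -0.3]
gripper_width: 0.152
```

```bash
python3 snap.py d4 405 167 60 132 190;python3 -c "
from h import *
s=sensors.state();print(s['tool_pos'].round(4),s['tool_rot'].round(4),s['gripper_width'],s['contact_force'],s['ft_torque'])"
```

```text
[ 0.5527 -0.2973  0.01  ] [ 0.5002  0.4999  0.4999 -0.4999] 0.15168181975870362 [ 1.37973362 -0.77475822 -1.19671778] [ 0.03272882  0.00943768 -0.06067982]
```

View pics/d4.png

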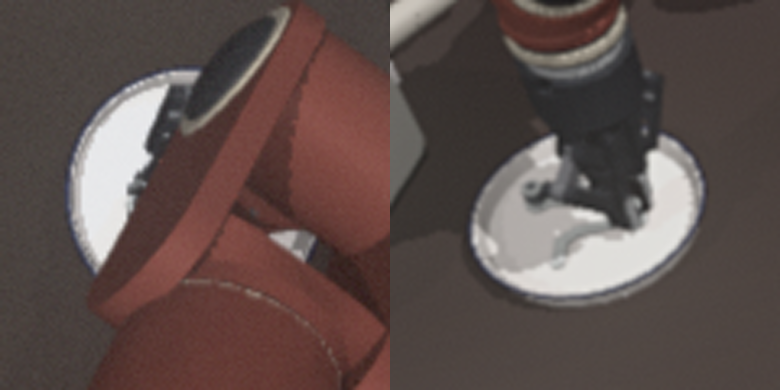

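Emit:
drive_tool(series=[{"x":0.01,"y":0,"z":0,"ax":0,"ay":0,"az":0},{"x":0.02,"y":0,"z":0,"ax":0,"ay":0,"az":0},{"x":0.03,"y":0,"z":0,"ax":0,"ay":0,"az":0},{"x":0.03,"y":0,"z":0,"ax":0,"ay":0,"az":0}])

```text
time: 15.55
tool_pos: [0.5526, -0.2973, 0.0091]
tool_rot: [0.5, 0.5, 0.5, -0.5]
contact_force: [1.7, -0.0, -0.5]
gripper_width: 0.156
```

Emit:
drive_tool(series=[{"x":0.01,"y":0,"z":0,"ax":0,"ay":0,"az":0},{"x":0.02,"y":0,"z":0,"ax":0,"ay":0,"az":0},{"x":0.02,"y":0,"z":0,"ax":0,"ay":0,"az":0},{"x":0.02,"y":0,"z":0,"ax":0,"ay":0,"az":0}])

```text
time: 15.88
tool_pos: [0.5526, -0.2973, 0.0091]
tool_rot: [0.5, 0.5, 0.5, -0.5]
contact_force: [-1.4, 1.6, 5.4]
gripper_width: 0.153
```

Contact. Release and rise; then toward the right-hand clip C.

Emit:
drive_tool(hand=0.35, series=[{"x":0,"y":0,"z":0,"ax":0,"ay":0,"az":0},{"x":0,"y":0,"z":0,"ax":0,"ay":0,"az":0},{"x":0,"y":0,"z":0,"ax":0,"ay":0,"az":0},{"x":0,"y":0,"z":0,"ax":0,"ay":0,"az":0},{"x":0,"y":0,"z":0,"ax":0,"ay":0,"az":0}])

```text
time: 16.3
tool_pos: [0.5524, -0.2972, 0.0083]
tool_rot: [0.5, 0.5, 0.5, -0.5]
contact_force: [-0.5, 0.4, 0.1]
gripper_width: 0.349
```

Emit:
drive_tool(series=[{"x":-0.3,"y":0,"z":0,"ax":0,"ay":0,"az":0},{"x":-0.8,"y":0,"z":0,"ax":0,"ay":0,"az":0},{"x":-1.6,"y":0,"z":0,"ax":0,"ay":0,"az":0},{"x":-2.5,"y":0,"z":0,"ax":0,"ay":0,"az":0},{"x":-3.4,"y":0,"z":0,"ax":0,"ay":0,"az":0}])

```text
time: 16.72
tool_pos: [0.5526, -0.2973, 0.0956]
tool_rot: [0.5, 0.5, 0.5, -0.5]
contact_force: [0.2, 1.0, 0.6]
gripper_width: 0.35
```

Emit:
drive_tool(hand=0.5, series=[{"x":0,"y":-0.4,"z":-1,"ax":0,"ay":0,"az":0},{"x":0,"y":-0.8,"z":-2.2,"ax":0,"ay":0,"az":0},{"x":0,"y":-1.2,"z":-3.3,"ax":0,"ay":0,"az":0},{"x":0,"y":-1.6,"z":-4.4,"ax":0,"ay":0,"az":0},{"x":0,"y":-2,"z":-5.5,"ax":0,"ay":0,"az":0}])

```text
time: 17.13
tool_pos: [0.5024, -0.1589, 0.0951]
tool_rot: [0.501, 0.5, 0.499, -0.5]
contact_force: [0.5, 0.2, 0.6]
gripper_width: 0.504
```

Emit:
drive_tool(series=[{"x":0,"y":-0.4,"z":-1,"ax":0,"ay":0,"az":0},{"x":0,"y":-0.8,"z":-2,"ax":0,"ay":0,"az":0},{"x":0.4,"y":-1.2,"z":-3,"ax":0,"ay":0,"az":0},{"x":1,"y":-1.6,"z":-4,"ax":0,"ay":0,"az":0},{"x":1.6,"y":-1.98,"z":-5.03,"ax":0,"ay":0,"az":0}])

```text
time: 17.55
tool_pos: [0.4537, -0.0333, 0.0553]
tool_rot: [0.501, 0.501, 0.499, -0.499]
contact_force: [-0.3, 0.2, -0.2]
gripper_width: 0.501
```

Emit:
drive_tool(series=[{"x":0.4,"y":0,"z":0,"ax":0,"ay":0,"az":0},{"x":0.6,"y":0,"z":0,"ax":0,"ay":0,"az":0},{"x":0.6,"y":0,"z":0,"ax":0,"ay":0,"az":0},{"x":0.6,"y":0,"z":0,"ax":0,"ay":0,"az":0}])

```text
time: 17.88
tool_pos: [0.4541, -0.0349, 0.0396]
tool_rot: [0.5, 0.5, 0.499, -0.5]
contact_force: [0.2, -0.1, 0.4]
gripper_width: 0.501
```

```bash
python3 snap.py c1 405 167 60 268 185;python3 -c "
from h import *
s=sensors.state();print(s['tool_pos'].round(4),s['tool_rot'].round(4),s['gripper_width'],s['contact_force'],s['ft_torque'])"
```

```text
[ 0.4544 -0.0351  0.0399] [ 0.5004  0.5007  0.499  -0.4999] 0.5044788834466519 [-0.03772765 -0.09642116  0.43992199] [-0.04450753 -0.09013563 -0.03212597]
```

View pics/c1.png

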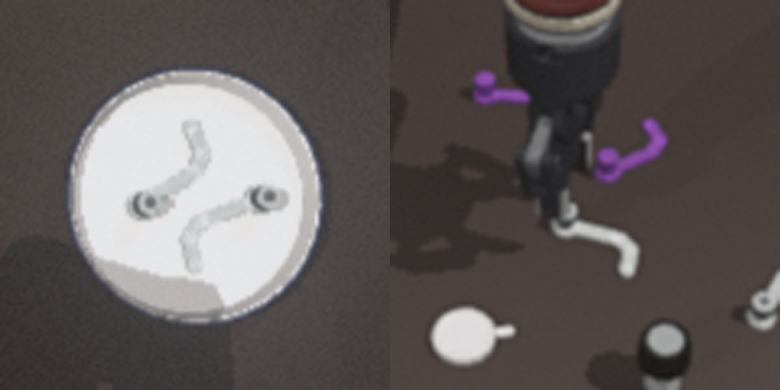

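Emit:
drive_tool(series=[{"x":0.4,"y":0,"z":0,"ax":0,"ay":0,"az":0},{"x":0.8,"y":0,"z":0,"ax":0,"ay":0,"az":0},{"x":1.1,"y":0,"z":0,"ax":0,"ay":0,"az":0},{"x":1.25,"y":0,"z":0,"ax":0,"ay":0,"az":0},{"x":1.34,"y":0,"z":0,"ax":0,"ay":0,"az":0}])

```text
time: 18.4
tool_pos: [0.4519, -0.0338, 0.0035]
tool_rot: [0.499, 0.5, 0.501, -0.5]
contact_force: [0.2, -0.4, 0.2]
gripper_width: 0.502
```

Emit:
drive_tool(series=[{"x":0,"y":0,"z":0,"ax":0,"ay":0,"az":0},{"x":0,"y":0,"z":0,"ax":0,"ay":0,"az":0},{"x":0,"y":0,"z":0,"ax":0,"ay":0,"az":0},{"x":0,"y":0,"z":0,"ax":0,"ay":0,"az":0}])

```text
time: 18.73
tool_pos: [0.4534, -0.0341, 0.0055]
tool_rot: [0.5, 0.5, 0.5, -0.5]
contact_force: [0.3, 0.7, -0.7]
gripper_width: 0.497
```

Emit:
drive_tool(hand=0, series=[{"x":0,"y":0,"z":0,"ax":0,"ay":0,"az":0},{"x":0,"y":0,"z":0,"ax":0,"ay":0,"az":0},{"x":0,"y":0,"z":0,"ax":0,"ay":0,"az":0},{"x":0,"y":0,"z":0,"ax":0,"ay":0,"az":0},{"x":0,"y":0,"z":0,"ax":0,"ay":0,"az":0}])

```text
time: 19.15
tool_pos: [0.4534, -0.0341, 0.0056]
tool_rot: [0.5, 0.5, 0.5, -0.5]
contact_force: [-1.0, -0.0, 3.9]
gripper_width: 0.157
```

Emit:
drive_tool(series=[{"x":0,"y":0,"z":0,"ax":0,"ay":0,"az":0},{"x":0,"y":0,"z":0,"ax":0,"ay":0,"az":0},{"x":0,"y":0,"z":0,"ax":0,"ay":0,"az":0}])

```text
time: 19.4
tool_pos: [0.4534, -0.0341, 0.0056]
tool_rot: [0.5, 0.5, 0.5, -0.5]
contact_force: [-1.9, 0.2, 5.6]
gripper_width: 0.157
```

Emit:
drive_tool(series=[{"x":-0.3,"y":0,"z":0,"ax":0,"ay":0,"az":0},{"x":-0.9,"y":0,"z":0,"ax":0,"ay":0,"az":0},{"x":-1.7,"y":0,"z":0,"ax":0,"ay":0,"az":0},{"x":-2.6,"y":0,"z":0,"ax":0,"ay":0,"az":0},{"x":-3.4,"y":0,"z":0,"ax":0,"ay":0,"az":0}])

```text
time: 19.82
tool_pos: [0.4525, -0.0339, 0.0908]
tool_rot: [0.5, 0.5, 0.5, -0.5]
contact_force: [-0.1, 0.0, 0.3]
gripper_width: 0.151
```

Emit:
drive_tool(series=[{"x":0,"y":0.1,"z":-0.8,"ax":0,"ay":0,"az":0},{"x":0,"y":0.2,"z":-1.7,"ax":0,"ay":0,"az":0},{"x":0,"y":0.3,"z":-2.6,"ax":0,"ay":0,"az":0},{"x":0,"y":0.4,"z":-3.4,"ax":0,"ay":0,"az":0},{"x":0,"y":0.5,"z":-4.3,"ax":0,"ay":0,"az":0}])

```text
time: 20.23
tool_pos: [0.4651, 0.0743, 0.0899]
tool_rot: [-0.5, -0.5, -0.5, 0.5]
contact_force: [0.9, 0.8, 0.3]
gripper_width: 0.152
```

Emit:
drive_tool(series=[{"x":0,"y":0.1,"z":-0.9,"ax":0,"ay":0,"az":0},{"x":0,"y":0.2,"z":-1.8,"ax":0,"ay":0,"az":0},{"x":0,"y":0.3,"z":-2.6,"ax":0,"ay":0,"az":0},{"x":0,"y":0.4,"z":-3.4,"ax":0,"ay":0,"az":0},{"x":0,"y":0.6,"z":-4.3,"ax":0,"ay":0,"az":0}])

```text
time: 20.65
tool_pos: [0.4797, 0.1818, 0.0896]
tool_rot: [-0.5, -0.5, -0.5, 0.5]
contact_force: [-0.3, -0.5, -1.2]
gripper_width: 0.152
```

Emit:
drive_tool(series=[{"x":0,"y":0.1,"z":-0.9,"ax":0,"ay":0,"az":0},{"x":0,"y":0.3,"z":-1.8,"ax":0,"ay":0,"az":0},{"x":0,"y":0.5,"z":-2.6,"ax":0,"ay":0,"az":0},{"x":0.5,"y":0.64,"z":-3.4,"ax":0,"ay":0,"az":0},{"x":1.2,"y":0.64,"z":-4.16,"ax":0,"ay":0,"az":0}])

```text
time: 21.07
tool_pos: [0.4983, 0.2868, 0.0617]
tool_rot: [0.501, 0.501, 0.499, -0.498]
contact_force: [-0.1, -0.3, -0.0]
gripper_width: 0.158
```

Emit:
drive_tool(series=[{"x":0,"y":0,"z":0,"ax":0,"ay":0,"az":0},{"x":0,"y":0,"z":0,"ax":0,"ay":0,"az":0},{"x":0,"y":0,"z":0,"ax":0,"ay":0,"az":0}])

```text
time: 21.32
tool_pos: [0.4962, 0.2845, 0.06]
tool_rot: [-0.5, -0.5, -0.5, 0.5]
contact_force: [0.8, 0.3, -0.8]
gripper_width: 0.153
```

```bash
python3 snap.py c2 125 167 60 385 250;python3 -c "
from h import *
s=sensors.state();print(s['tool_pos'].round(4),s['tool_rot'].round(4),s['gripper_width'],s['contact_force'],s['ft_torque'])"
```

```text
[0.4969 0.2844 0.0609] [ 0.5001  0.5005  0.4996 -0.4998] 0.15453384652597416 [ 0.78021149  0.39011921 -0.24716297] [-0.0284408   0.02299994 -0.01649889]
```

View pics/c2.png

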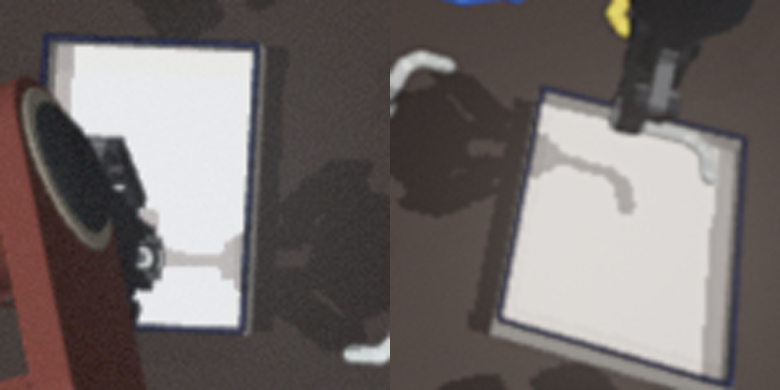

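Emit:
drive_tool(series=[{"x":0.6,"y":0,"z":0,"ax":0,"ay":0,"az":0},{"x":1.1,"y":0,"z":0,"ax":0,"ay":0,"az":0},{"x":1.5,"y":0,"z":0,"ax":0,"ay":0,"az":0},{"x":1.7,"y":0,"z":0,"ax":0,"ay":0,"az":0},{"x":1.8,"y":0,"z":0,"ax":0,"ay":0,"az":0}])

```text
time: 21.83
tool_pos: [0.4955, 0.2843, 0.0136]
tool_rot: [-0.5, -0.499, -0.5, 0.501]
contact_force: [0.4, -0.0, 0.0]
gripper_width: 0.152
```

Emit:
drive_tool(series=[{"x":0.05,"y":0,"z":0,"ax":0,"ay":0,"az":0},{"x":0.1,"y":0,"z":0,"ax":0,"ay":0,"az":0},{"x":0.15,"y":0,"z":0,"ax":0,"ay":0,"az":0},{"x":0.2,"y":0,"z":0,"ax":0,"ay":0,"az":0},{"x":0.2,"y":0,"z":0,"ax":0,"ay":0,"az":0}])

```text
time: 22.25
tool_pos: [0.4965, 0.2851, 0.0102]
tool_rot: [0.5, 0.5, 0.5, -0.5]
contact_force: [0.5, -0.4, 0.3]
gripper_width: 0.151
```

Emit:
drive_tool(series=[{"x":0.01,"y":0,"z":0,"ax":0,"ay":0,"az":0},{"x":0.02,"y":0,"z":0,"ax":0,"ay":0,"az":0},{"x":0.03,"y":0,"z":0,"ax":0,"ay":0,"az":0},{"x":0.03,"y":0,"z":0,"ax":0,"ay":0,"az":0}])

```text
time: 22.58
tool_pos: [0.4965, 0.2851, 0.0096]
tool_rot: [0.5, 0.5, 0.5, -0.5]
contact_force: [0.2, 0.9, 1.5]
gripper_width: 0.15
```

```bash
python3 snap.py c3 125 167 60 385 250;python3 -c "
from h import *
s=sensors.state();print(s['tool_pos'].round(4),s['tool_rot'].round(4),s['gripper_width'],s['contact_force'],s['ft_torque'])"
```

```text
[0.4965 0.2851 0.0096] [ 0.5001  0.5     0.5    -0.4999] 0.14890014503423338 [-0.25234416  0.27680495  1.9085414 ] [-0.11241672  0.1924946   0.03935578]
```

View pics/c3.png

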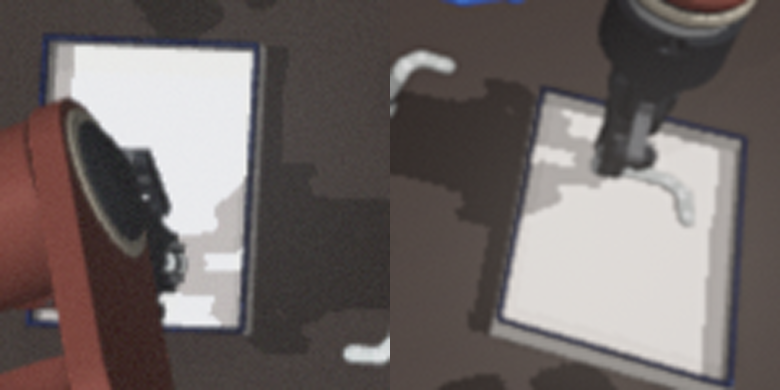

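Emit:
drive_tool(series=[{"x":0.01,"y":0,"z":0,"ax":0,"ay":0,"az":0},{"x":0.01,"y":0,"z":0,"ax":0,"ay":0,"az":0},{"x":0.01,"y":0,"z":0,"ax":0,"ay":0,"az":0}])

```text
time: 22.93
tool_pos: [0.4966, 0.2851, 0.0096]
tool_rot: [0.5, 0.5, 0.5, -0.5]
contact_force: [-2.6, -1.4, 5.4]
gripper_width: 0.154
```

Emit:
drive_tool(hand=0.35, series=[{"x":0,"y":0,"z":0,"ax":0,"ay":0,"az":0},{"x":0,"y":0,"z":0,"ax":0,"ay":0,"az":0},{"x":0,"y":0,"z":0,"ax":0,"ay":0,"az":0},{"x":0,"y":0,"z":0,"ax":0,"ay":0,"az":0},{"x":0,"y":0,"z":0,"ax":0,"ay":0,"az":0}])

```text
time: 23.35
tool_pos: [0.4963, 0.2849, 0.0087]
tool_rot: [0.5, 0.5, 0.5, -0.5]
contact_force: [0.4, 0.4, -0.1]
gripper_width: 0.349
```

Emit:
drive_tool(series=[{"x":-0.3,"y":0,"z":0,"ax":0,"ay":0,"az":0},{"x":-0.8,"y":0,"z":0,"ax":0,"ay":0,"az":0},{"x":-1.6,"y":0,"z":0,"ax":0,"ay":0,"az":0},{"x":-2.5,"y":0,"z":0,"ax":0,"ay":0,"az":0},{"x":-3.4,"y":0,"z":0,"ax":0,"ay":0,"az":0}])

```text
time: 23.77
tool_pos: [0.4965, 0.2851, 0.0961]
tool_rot: [0.5, 0.5, 0.5, -0.5]
contact_force: [-0.0, 0.3, 0.6]
gripper_width: 0.358
```

Emit:
drive_tool(hand=0.5, series=[{"x":0,"y":0,"z":1.2,"ax":0,"ay":0,"az":0},{"x":0,"y":-0.1,"z":2.5,"ax":0,"ay":0,"az":0},{"x":0.5,"y":-0.22,"z":3.8,"ax":0,"ay":0,"az":0},{"x":1,"y":-0.22,"z":5.1,"ax":0,"ay":0,"az":0},{"x":1.6,"y":-0.22,"z":6.36,"ax":0,"ay":0,"az":0}])

```text
time: 24.18
tool_pos: [0.4921, 0.1249, 0.0561]
tool_rot: [0.501, 0.501, 0.499, -0.499]
contact_force: [1.6, -0.7, -0.4]
gripper_width: 0.504
```

Emit:
drive_tool(series=[{"x":0.4,"y":0,"z":0,"ax":0,"ay":0,"az":0},{"x":0.6,"y":0,"z":0,"ax":0,"ay":0,"az":0},{"x":0.6,"y":0,"z":0,"ax":0,"ay":0,"az":0},{"x":0.6,"y":0,"z":0,"ax":0,"ay":0,"az":0}])

```text
time: 24.52
tool_pos: [0.4914, 0.1268, 0.0399]
tool_rot: [0.5, 0.5, 0.5, -0.499]
contact_force: [1.0, -0.3, 0.3]
gripper_width: 0.502
```

```bash
python3 snap.py b1 115 167 60 325 213;python3 -c "
from h import *
s=sensors.state();print(s['tool_pos'].round(4),s['tool_rot'].round(4),s['gripper_width'],s['contact_force'],s['ft_torque'])"
```

```text
[0.4918 0.127  0.0402] [ 0.5008  0.5001  0.5    -0.499 ] 0.4979541300923298 [0.62132034 0.08177935 0.45717577] [-0.05132817 -0.01356448 -0.05690536]
```

View pics/b1.png

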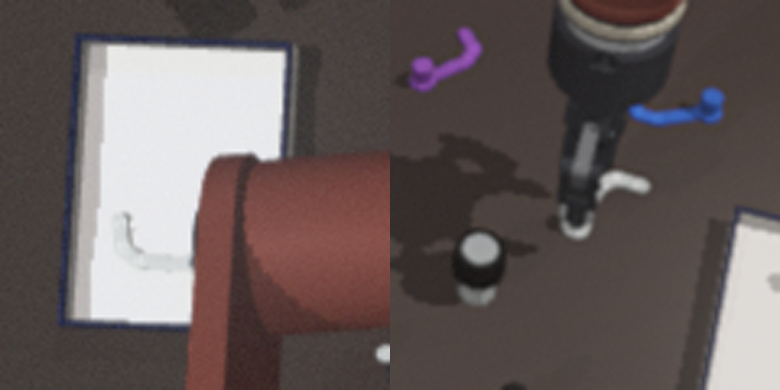

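Emit:
drive_tool(series=[{"x":0.4,"y":0,"z":0,"ax":0,"ay":0,"az":0},{"x":0.8,"y":0,"z":0,"ax":0,"ay":0,"az":0},{"x":1.1,"y":0,"z":0,"ax":0,"ay":0,"az":0},{"x":1.23,"y":0,"z":0,"ax":0,"ay":0,"az":0},{"x":1.3,"y":0,"z":0,"ax":0,"ay":0,"az":0}])

```text
time: 25.03
tool_pos: [0.4898, 0.126, 0.005]
tool_rot: [0.5, 0.499, 0.501, -0.501]
contact_force: [-0.7, -0.3, -1.0]
gripper_width: 0.498
```

Emit:
drive_tool(series=[{"x":0,"y":0,"z":0,"ax":0,"ay":0,"az":0},{"x":0,"y":0,"z":0,"ax":0,"ay":0,"az":0},{"x":0,"y":0,"z":0,"ax":0,"ay":0,"az":0},{"x":0,"y":0,"z":0,"ax":0,"ay":0,"az":0}])

```text
time: 25.37
tool_pos: [0.4913, 0.126, 0.007]
tool_rot: [0.5, 0.5, 0.5, -0.5]
contact_force: [-0.5, -0.6, -0.1]
gripper_width: 0.498
```

Emit:
drive_tool(hand=0, series=[{"x":0,"y":0,"z":0,"ax":0,"ay":0,"az":0},{"x":0,"y":0,"z":0,"ax":0,"ay":0,"az":0},{"x":0,"y":0,"z":0,"ax":0,"ay":0,"az":0},{"x":0,"y":0,"z":0,"ax":0,"ay":0,"az":0},{"x":0,"y":0,"z":0,"ax":0,"ay":0,"az":0}])

```text
time: 25.78
tool_pos: [0.4914, 0.126, 0.0071]
tool_rot: [0.5, 0.5, 0.5, -0.5]
contact_force: [-0.5, -0.4, 2.8]
gripper_width: 0.152
```

Emit:
drive_tool(series=[{"x":0,"y":0,"z":0,"ax":0,"ay":0,"az":0},{"x":0,"y":0,"z":0,"ax":0,"ay":0,"az":0},{"x":0,"y":0,"z":0,"ax":0,"ay":0,"az":0}])

```text
time: 26.03
tool_pos: [0.4914, 0.126, 0.007]
tool_rot: [0.5, 0.5, 0.5, -0.5]
contact_force: [-0.8, 0.1, 5.4]
gripper_width: 0.156
```

Emit:
drive_tool(series=[{"x":-0.3,"y":0,"z":0,"ax":0,"ay":0,"az":0},{"x":-0.9,"y":0,"z":0,"ax":0,"ay":0,"az":0},{"x":-1.7,"y":0,"z":0,"ax":0,"ay":0,"az":0},{"x":-2.6,"y":0,"z":0,"ax":0,"ay":0,"az":0},{"x":-3.4,"y":0,"z":0,"ax":0,"ay":0,"az":0}])

```text
time: 26.45
tool_pos: [0.4904, 0.126, 0.0922]
tool_rot: [0.5, 0.5, 0.5, -0.5]
contact_force: [0.2, 0.3, 1.1]
gripper_width: 0.153
```

Emit:
drive_tool(series=[{"x":0,"y":0.4,"z":-0.6,"ax":0,"ay":0,"az":0},{"x":0,"y":0.8,"z":-1.2,"ax":0,"ay":0,"az":0},{"x":0,"y":1.2,"z":-1.8,"ax":0,"ay":0,"az":0},{"x":0,"y":1.6,"z":-2.4,"ax":0,"ay":0,"az":0},{"x":0,"y":2.1,"z":-3.2,"ax":0,"ay":0,"az":0}])

```text
time: 26.87
tool_pos: [0.5431, 0.2062, 0.0911]
tool_rot: [-0.5, -0.5, -0.5, 0.501]
contact_force: [0.5, -0.2, -0.1]
gripper_width: 0.151
```

Emit:
drive_tool(series=[{"x":0,"y":0.4,"z":-0.6,"ax":0,"ay":0,"az":0},{"x":0,"y":0.8,"z":-1.3,"ax":0,"ay":0,"az":0},{"x":0.2,"y":1.3,"z":-2,"ax":0,"ay":0,"az":0},{"x":0.7,"y":1.8,"z":-2.6,"ax":0,"ay":0,"az":0},{"x":1.2,"y":2.16,"z":-3.28,"ax":0,"ay":0,"az":0}])

```text
time: 27.28
tool_pos: [0.5985, 0.2888, 0.0617]
tool_rot: [0.5, 0.5, 0.5, -0.5]
contact_force: [0.0, 0.4, 0.3]
gripper_width: 0.155
```

Emit:
drive_tool(series=[{"x":0,"y":0,"z":0,"ax":0,"ay":0,"az":0},{"x":0,"y":0,"z":0,"ax":0,"ay":0,"az":0},{"x":0,"y":0,"z":0,"ax":0,"ay":0,"az":0}])

```text
time: 27.53
tool_pos: [0.5969, 0.2876, 0.0613]
tool_rot: [-0.5, -0.5, -0.5, 0.5]
contact_force: [0.9, -0.3, -0.3]
gripper_width: 0.152
```

```bash
python3 snap.py b2 115 167 60 390 255;python3 -c "
from h import *
s=sensors.state();print(s['tool_pos'].round(4),s['tool_rot'].round(4),s['gripper_width'],s['contact_force'],s['ft_torque'])"
```

```text
[0.5974 0.2875 0.0622] [ 0.5001  0.5002  0.4998 -0.4999] 0.14923700651321836 [-0.38173988  0.17528228 -0.16309527] [ 0.01609658 -0.02245869 -0.02168752]
```

View pics/b2.png

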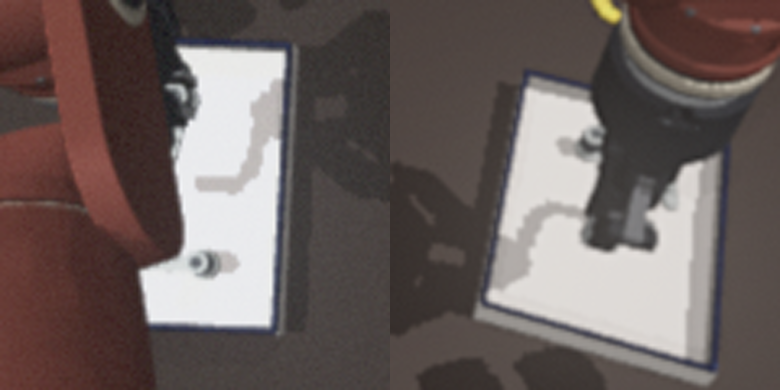

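Clip held above the far half of the tray, clip C knob visible at crop (205,262); clearances fine. Lower to ≈0.011.

Emit:
drive_tool(series=[{"x":0.6,"y":0,"z":0,"ax":0,"ay":0,"az":0},{"x":1.1,"y":0,"z":0,"ax":0,"ay":0,"az":0},{"x":1.5,"y":0,"z":0,"ax":0,"ay":0,"az":0},{"x":1.7,"y":0,"z":0,"ax":0,"ay":0,"az":0},{"x":1.8,"y":0,"z":0,"ax":0,"ay":0,"az":0}])

```text
time: 28.05
tool_pos: [0.5959, 0.2874, 0.014]
tool_rot: [-0.499, -0.499, -0.501, 0.501]
contact_force: [0.8, 0.3, -0.5]
gripper_width: 0.155
```

Emit:
drive_tool(series=[{"x":0.05,"y":0,"z":0,"ax":0,"ay":0,"az":0},{"x":0.1,"y":0,"z":0,"ax":0,"ay":0,"az":0},{"x":0.15,"y":0,"z":0,"ax":0,"ay":0,"az":0},{"x":0.19,"y":0,"z":0,"ax":0,"ay":0,"az":0},{"x":0.19,"y":0,"z":0,"ax":0,"ay":0,"az":0}])

```text
time: 28.47
tool_pos: [0.5976, 0.2881, 0.012]
tool_rot: [0.5, 0.5, 0.5, -0.5]
contact_force: [0.6, -0.0, -0.5]
gripper_width: 0.151
```

Emit:
drive_tool(series=[{"x":0.01,"y":0,"z":0,"ax":0,"ay":0,"az":0},{"x":0.02,"y":0,"z":0,"ax":0,"ay":0,"az":0},{"x":0.03,"y":0,"z":0,"ax":0,"ay":0,"az":0},{"x":0.03,"y":0,"z":0,"ax":0,"ay":0,"az":0}])

```text
time: 28.8
tool_pos: [0.5975, 0.288, 0.0112]
tool_rot: [0.5, 0.5, 0.5, -0.5]
contact_force: [-0.2, -0.9, -1.0]
gripper_width: 0.153
```

Emit:
drive_tool(series=[{"x":0.01,"y":0,"z":0,"ax":0,"ay":0,"az":0},{"x":0.02,"y":0,"z":0,"ax":0,"ay":0,"az":0},{"x":0.02,"y":0,"z":0,"ax":0,"ay":0,"az":0},{"x":0.02,"y":0,"z":0,"ax":0,"ay":0,"az":0}])

```text
time: 29.13
tool_pos: [0.5975, 0.2881, 0.0111]
tool_rot: [0.5, 0.5, 0.5, -0.5]
contact_force: [-2.4, -1.0, 5.3]
gripper_width: 0.153
```

Contact; release and rise, then move away so both cameras see everything.

Emit:
drive_tool(hand=0.35, series=[{"x":0,"y":0,"z":0,"ax":0,"ay":0,"az":0},{"x":0,"y":0,"z":0,"ax":0,"ay":0,"az":0},{"x":0,"y":0,"z":0,"ax":0,"ay":0,"az":0},{"x":0,"y":0,"z":0,"ax":0,"ay":0,"az":0},{"x":0,"y":0,"z":0,"ax":0,"ay":0,"az":0}])

```text
time: 29.55
tool_pos: [0.5973, 0.288, 0.0103]
tool_rot: [0.5, 0.5, 0.5, -0.5]
contact_force: [0.3, 0.1, 0.2]
gripper_width: 0.348
```

Emit:
drive_tool(series=[{"x":-0.3,"y":0,"z":0,"ax":0,"ay":0,"az":0},{"x":-0.8,"y":0,"z":0,"ax":0,"ay":0,"az":0},{"x":-1.6,"y":0,"z":0,"ax":0,"ay":0,"az":0},{"x":-2.6,"y":0,"z":0,"ax":0,"ay":0,"az":0},{"x":-3.8,"y":0,"z":0,"ax":0,"ay":0,"az":0}])

```text
time: 29.97
tool_pos: [0.5966, 0.2877, 0.1062]
tool_rot: [-0.5, -0.499, -0.5, 0.501]
contact_force: [0.4, 0.3, -0.0]
gripper_width: 0.352
```

Emit:
drive_tool(series=[{"x":-1,"y":-1,"z":0,"ax":0,"ay":0,"az":0},{"x":-2,"y":-2,"z":-0.6,"ax":0,"ay":0,"az":0},{"x":-3,"y":-3,"z":-1.2,"ax":0,"ay":0,"az":0},{"x":-3.4,"y":-4,"z":-2.2,"ax":0,"ay":0,"az":0},{"x":-3.4,"y":-5,"z":-3.2,"ax":0,"ay":0,"az":0}])

```text
time: 30.38
tool_pos: [0.4736, 0.3697, 0.1972]
tool_rot: [0.501, 0.504, 0.499, -0.497]
contact_force: [0.8, 0.9, 0.4]
gripper_width: 0.35
```

Emit:
drive_tool(series=[{"x":0,"y":-1,"z":-1,"ax":0,"ay":0,"az":0},{"x":0,"y":-2,"z":-2,"ax":0,"ay":0,"az":0},{"x":0,"y":-3,"z":-3,"ax":0,"ay":0,"az":0},{"x":0,"y":-4,"z":-4,"ax":0,"ay":0,"az":0},{"x":0,"y":-5,"z":-5,"ax":0,"ay":0,"az":0}])

```text
time: 30.8
tool_pos: [0.3461, 0.4943, 0.1925]
tool_rot: [0.5, 0.501, 0.5, -0.499]
contact_force: [-0.3, 0.6, 0.1]
gripper_width: 0.349
```

Emit:
drive_tool(series=[{"x":0,"y":-0.5,"z":-1,"ax":0,"ay":0,"az":0},{"x":0,"y":-1,"z":-2,"ax":0,"ay":0,"az":0},{"x":0,"y":-1.5,"z":-3,"ax":0,"ay":0,"az":0},{"x":0,"y":-1.5,"z":-3,"ax":0,"ay":0,"az":0},{"x":0,"y":-1.5,"z":-3,"ax":0,"ay":0,"az":0}])

```text
time: 31.22
tool_pos: [0.3092, 0.569, 0.1919]
tool_rot: [0.501, 0.5, 0.501, -0.499]
contact_force: [0.2, -0.7, 0.9]
gripper_width: 0.35
```

```bash
python3 - <<'E'
from h import *
t=cams.grab_frame("top");s=cams.grab_frame("scene")
cv2.imwrite("pics/top9.png",t["img"]);cv2.imwrite("pics/scene9.png",s["img"])
o=[cv2.resize(f["img"][y:y+100,x:x+100],(390,390),interpolation=cv2.INTER_CUBIC) for f,x,y in((t,60,115),(t,355,117))]
cv2.imwrite("pics/fin.png",np.hstack(o))
print(sensors.state()["tool_pos"])
a=cv2.imread("pics/top0.png")
for n,(x,y) in dict(obj=(247,115),eye=(215,156),oil=(196,111),filt=(282,157)).items():
    d=cv2.absdiff(a,t["img"])[y-12:y+12,x-15:x+15]; print(n,d.mean().round(2),(d.max(2)>40).sum())
E
```

```text
[0.31020477 0.56760609 0.19137517]
obj 2.2 0
eye 2.3 0
oil 2.42 0
filt 1.51 0
```

View pics/top9.png

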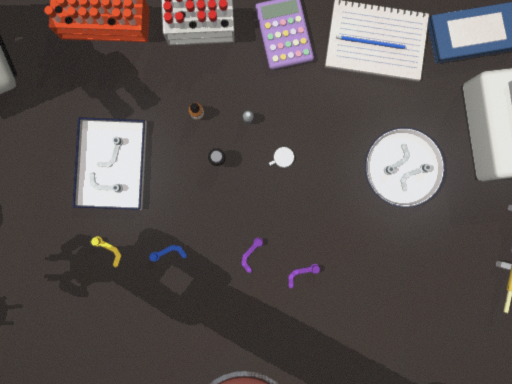

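View pics/fin.png

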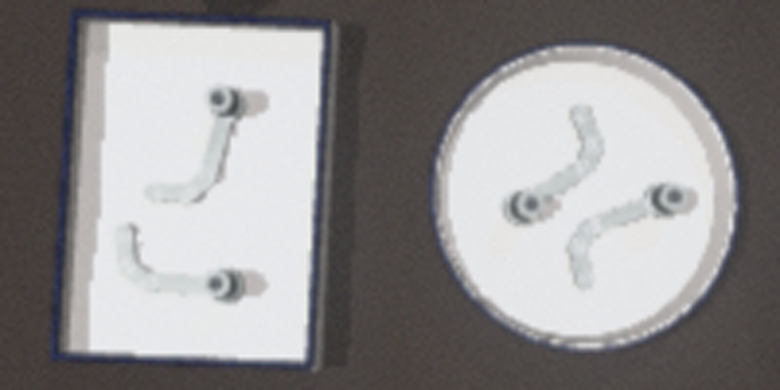

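View pics/scene9.png

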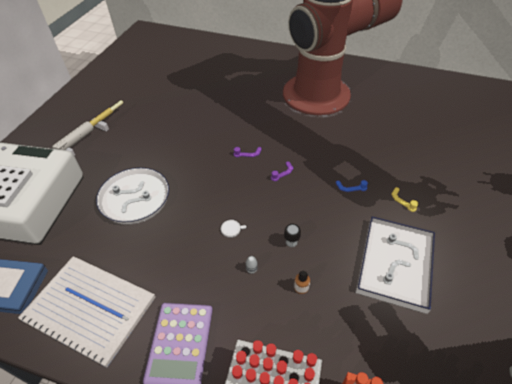

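```bash
python3 -c "
from h import *
print(workorder.job_done())"
```

```text
the job is handed in; nothing more can be done
None
```

The job is handed in at about 31 s on the robot's clock, against the 109 s limit. The two left-hand steel clips, which started at top-view pixels (301,107) and (305,215), are in the round dish. The two right-hand clips, from (266,212) and (191,192), are in the oblong tray.

- **Placing:** I lowered each clip until I read about 5–6 N of contact with the dish or tray floor, then opened the gripper, so none was dropped.
- **Final pictures, both views:** Each clip lies knob up and flat, beside its partner with clear gaps and none overlapping.
- **Other parts:** The objective, eyepiece, oil bottle and filter mount showed no changed pixels against the first picture. The purple, blue and yellow look-alikes were not touched.
- **Disagreements:** The two cameras differed by up to about 4 mm on the knob positions, so I used averages. The grip reading on each knob was about 13 mm rather than 16 mm, but every hold was secure. No check failed.

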